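# Turn the riveted plate over and clamp it in the bed

### The job

The flat steel plate on the brick lies on its four rivet heads; turn it over and lay it rivet heads up and flat on the wooden pad of the clamping bed, lengthwise between the two end lips and centred across the pad, and let go of it. Then swing the clamp arm fully down so that its foot rests on the plate between the rivets. The slot in the swage block can hold the plate on end while you change grip; leave the other things on the bench where they are.

Things in the scene. Friction and masses are not known exactly. Their poses are not given: they have to be found in the camera images.
- plate: Flat bright-steel plate, 110 (its x) x 50 (its y) x 10 mm thick (its z), about 0.42 kg. Origin at the centre of the 10 mm slab. Four dark rivet heads, 13 mm across and 4 mm high, stand out of its -z face at x = +-25, y = +-14.5 mm. At the start it lies on these heads on the brick, its z axis up and the plain face showing; turned over, its z axis points down.
- brick: Fixed fire brick on which the plate lies at the start: 94 (x) x 44 (y) x 25 mm high, origin at the centre of its underside. The plate overhangs it by about 3 mm on each long side.
- swage_block: Fixed dark cast-iron swage block, 110 (x) x 100 (y) x 46 mm high, origin at the centre of its underside. A straight slot along its y axis at x = 0 crosses its whole top, open at both ends: 13 mm wide in x, 16 mm deep, below a flared mouth 10 mm high that widens to 25 mm. The plate can stand on a short edge in it: the slab reaches 23 mm beyond the rivet heads at either end.
- slot_floor (a point): Centre of the floor of the slot in the swage block, 20 mm above the bench; axes as the block's.
- bed: Fixed clamping bed: iron base 150 (x) x 185 mm (y from -75 to +110), 8 mm high, origin at bench height under the centre of the pad. On it a wooden pad 36 mm wide in y whose top is 30 mm above the bench, with an iron lip 5 mm high across each end; the lips stand 118 mm apart in x.
- bed_seat (a point): Centre of the top of the wooden pad, 30 mm above the bench; axes as the bed's. The plate's slab lies on it with its x axis along the bed's x (either way round).
- clamp (a joint): Angle of the clamp arm in rad about a hinge along the bed's x axis: about 0 = down, level, its foot on the 10 mm plate; grows as the arm rises, 1.57 = upright. The hinge is stiff: the arm stays where it is left; it starts roughly upright. The arm is 16 mm wide, 12 mm thick, 151 mm long from the hinge, and when down runs to the bed's -y side, its round foot over the pad's centre.
- clamp_grip (a point): Middle of the clamp arm's grip end, 135 mm from the hinge axis: a bar 22 mm wide (along the bed's x), 36 mm long along the arm, 14 mm thick.
- clamp_hinge (a point): On the clamp's hinge axis, 53 mm above the bench, at bed y = +85 mm. Two iron cheeks, 60 mm high and 36 mm apart over their outer faces, hold it at y = 72 to 98 mm.
- pig_weight: Bystander: round cast-iron weight with a knob, 68 mm across, 50 mm high; origin under its centre.
- oil_cup: Bystander: brass cup with a small handle, 56 mm across, 42 mm high; origin under its centre.
- round_swage: Bystander: squat round iron swage, 72 mm across, 36 mm high; origin under its centre.
- rivet_tin: Bystander: open tin tray 80 x 40 x 22 mm; origin under its centre.
- hammer: Bystander: hammer lying along its x axis.
- chisel: Bystander: cold chisel 140 mm long lying along its x axis, 16 mm wide, 14 mm high.
- flat_bar: Bystander: dark flat bar 170 x 30 x 8 mm lying along its x axis; origin under its centre.
Mind the look-alikes: they are no part of the job. There is more than one size of the plate; the job needs the smallest.

How it is judged:
By the outcome, as a careful person would: the job done as asked, in the order asked, and still so for the second after the job is handed in, with the robot touching nothing.
It also fails if it takes over 72 s, if anything falls off the work surface, if the arm or the gripper's body presses on something with over 40 N, if the wrist force passes 120 N, or if a joint passes its speed limit or range.

### The arm

A 6-joint arm with a two-finger parallel gripper is mounted at the origin on the work surface. World frame = base frame: x ahead of the robot, y to its left, z up, the work surface at z = 0. Lengths are in m, angles in rad, forces in N, time in s.
With the tool pointing down it reaches from about 0.35 to 0.975 m from the base axis. Payload 4.9 kg.
Tool frame: the origin (TCP) lies on the centre line of the jaws, within the pads' length; the fingertips stand 19 mm ahead of it and the grasp point (between the pads) is the TCP; z points along the fingers, y is the line along which they close (so a half turn about z gives the same grasp; the last joint's range is limited). The gripper opens to 85 mm and grips with 20 to 120 N. Pads are 22 mm wide; open, the fingers measure 114 mm over their backs; the gripper's body (76 mm by 85 mm) begins 54 mm behind the grasp point. The pads swing forward as they close: fully open they stand 13 mm farther back than shut.
Start: joints at [1.146, 0.053, 1.613, -0, 1.476, -0.119], TCP at [0.188, 0.596, 0.25] pointing down, gripper open.
Joint ranges: [-3.01, 3.01], [-1.01, 2.22], [0.06, 2.58], [-1.02, 4.17], [0.09, 2.62], [-3.14, 3.14]. Speed limits (rad/s): [2.57, 2.57, 3.14, 3.14, 3.14, 3.14].

### API

Orientations are given as a unit quaternion [w, x, y, z].
In Python, from plant import state, grab_frame, ticket, spotter gives the robot as it stands.
- The arm moves only by the tool apply_moves, never from a script. Its argument "series" is a list of rows, each an object of numbers: "jaw": the closure, from 0 (fully open) to 1 (shut); "dx", "dy", "dz": the shift along the tool's x, y, z in mm; "turn": the turn about the tool's z in rad. A call has 1 to 5 rows; each row is the pose to reach, as a shift and turn from the pose commanded when the call began, along the tool's axes at that moment; what a row does not reach only later rows make up. A row lasts 1/12 s, in which the tool goes at most 41.7 mm and 7.16 degrees, less where a joint would pass 70% of its speed; a pose out of reach is approached as far as the arm can. A call with a gripper value outside its range is refused whole. The fingers move at their own pace and stop on an object; the grip force is fixed at half the most. Time passes only in rows, so rows that repeat a pose let the fingers close. It gives the time, the measured TCP pose, the force, the opening and the grip force at its end, in the units of the state.
- state(): the state, without advancing time (a new reading comes with each control period).
- grab_frame(name): name is "scene" or "side" or "wrist"; returns a dict with "pixels" (400x640x3 uint8, red, green, blue), "mtx" (3x3 intrinsics, pixels), "camera_from_world" (4x4, takes a point from world to camera coordinates). Camera axes: x right, y down, z forward; pixel columns grow to the right and rows downward; lengths in m; the calibration is good to about 2 mm. A picture is of the moment at which its call begins. There is no depth.
- ticket.job_done(): hands the job in; it is judged then, once.
Trained networks look in a picture, given as the dict that the camera call returned (one of the last four; its "shot" number tells which), for a name from the list of things; names that differ only in an ending like _2 or _b are one class to them, and where a whole thing is asked for, a point or a joint stands for the part that bears it (a point fixed in the world has none). Each returns a list of dicts, best first, with "conf" (0 to 1); they miss things now and then, are a little off and sometimes report something else, mostly with a low value. They report only what shows in the picture. A call takes as long as a camera call. They do not tell look-alikes from the thing itself.
- spotter.outline_of(picture, target): "region" (400x640 bool, what is visible of it) and "extent" ([left, top, right, bottom] in pixels, round what is visible of it).
The state is a dict: "time": time; "joint_pos": joint angles; "joint_vel": joint speeds; "joint_efforts": joint torques, N m; "tool_pos": TCP position; "tool_rot": TCP orientation; "contact_force": force on the tool from outside, world axes, zero at the start; "ft_torque": the same for the moment, N m; "gripper_width": opening from 0.0 (shut) to 1.0 (fully open); "grasp_force": force on a finger pad.
Only numpy, scipy, OpenCV 4.12 (cv2) and the standard library are available. Lean on these libraries where they do the work, as an engineer would, in place of code of your own. Each camera call takes 0.05 s, during which the arm holds its last target. There are 200 camera calls.

## Working session

There is one attempt and no reset: what is moved stays moved. The work goes in short steps, Python scripts to look and compute and a tool call to move; the robot and the scene stay as the last step left them, time stands still between calls to the robot, and variables do not carry over. Pictures are saved under pics/ and viewed, at most 10 in all, crops included, and the job is handed in when it is done.

Besides the shell and the picture viewer there is one more tool, called after "Call:" as a command line: name --argument value ..., lists and objects as JSON in quotes. apply_moves: Moves the arm, as the interface text tells. Its arguments: {"type":"object","properties":{"series":{"type":"array","items":{"type":"object","properties":{"jaw":{"type":"number"},"dx":{"type":"number"},"dy":{"type":"number"},"dz":{"type":"number"},"turn":{"type":"number"}}}}},"required":["series"]}

```bash
ls; mkdir -p pics; python3 - <<'E'
from plant import state, grab_frame
import cv2,numpy as np
print(state())
fs=[grab_frame(n) for n in("scene","side")]
for n,f in zip(("scene","side"),fs):
    print(n,f["mtx"].tolist(),np.round(f["camera_from_world"],4).tolist())
    cv2.imwrite(f"pics/{n}0.png",f["pixels"][:,:,::-1])
E
```

```text
pics
{'time': 0.0, 'joint_pos': array([ 1.14598042e+00,  5.33467767e-02,  1.61428660e+00, -9.01325738e-06,
        1.47601206e+00, -1.19011455e-01]), 'joint_vel': array([-1.22490402e-03, -1.13655489e-03,  9.19289027e-04, -2.74550669e-06,
        9.32981377e-04,  9.34537635e-04]), 'joint_efforts': array([ 2.08159960e-03, -3.93669748e+01, -3.70186400e+01,  1.92535563e-04,
        7.14686859e-03, -7.36853565e-06]), 'tool_pos': array([0.18792873, 0.59546392, 0.24907365]), 'tool_rot': array([-2.71342191e-04,  1.52306629e-01,  9.88332756e-01, -9.89885098e-04]), 'contact_force': array([-1.06182329,  0.4282943 , -0.07615194]), 'ft_torque': array([ 0.02538932, -0.00481864,  0.0258428 ]), 'grasp_force': 0.0, 'gripper_width': 0.9980980004196565}
scene [[368.58144905664125, 0.0, 316.9333426989999], [0.0, 368.58144905664125, 193.98018962850912], [0.0, 0.0, 1.0]] [[-0.8653, 0.5009, -0.0197, 0.4291], [0.3684, 0.6089, -0.7025, -0.1743], [-0.3399, -0.6151, -0.7114, 1.3967], [0.0, 0.0, 0.0, 1.0]]
side [[366.86098382563455, 0.0, 321.3772311533432], [0.0, 366.86098382563455, 198.54377240450378], [0.0, 0.0, 1.0]] [[0.8093, -0.5873, -0.0055, -0.3928], [-0.3073, -0.4155, -0.8561, 0.2354], [0.5005, 0.6946, -0.5168, 0.6744], [0.0, 0.0, 0.0, 1.0]]
```

View pics/scene0.png

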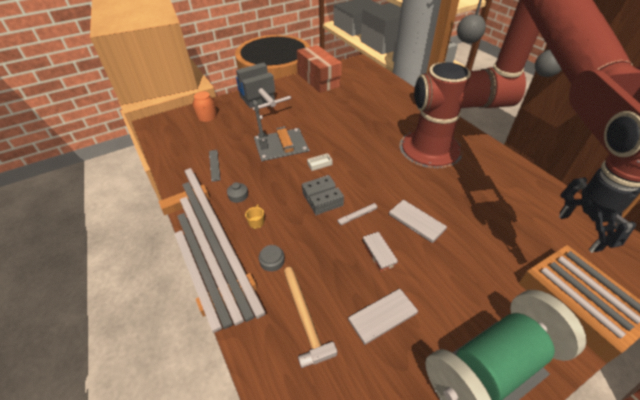

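View pics/side0.png

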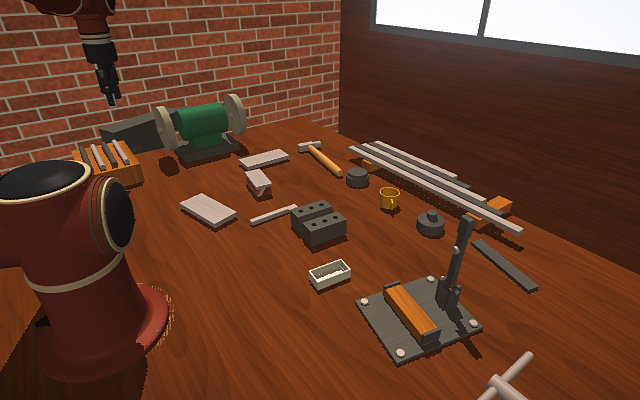

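The scene view shows the three bright plates: the small one on the brick at about (380,250), and larger ones at (418,220) and (383,316). The swage block is at (323,193) and the bed with its upright clamp at (280,142). The side view shows the same layout, with the bed at (415,315), the block at (320,225) and the small plate at (260,182).

```bash
cat > h.py <<'E'
import numpy as np,cv2
from scipy.optimize import minimize
from plant import state,grab_frame,spotter
def box(x0,x1,y0,y1,z0,z1): return np.array([[x,y,z] for x in(x0,x1) for y in(y0,y1) for z in(z0,z1)])/1000
PLATE=[box(-55,55,-25,25,-5,5)]
BLOCK=[box(-55,55,-50,50,0,46)]
BASE=[box(-75,75,-75,110,0,8),box(-64,64,-18,18,0,30)]
def proj(f,P):
    c=np.c_[P,np.ones(len(P))]@f["camera_from_world"].T
    p=c[:,:3]@f["mtx"].T
    return p[:,:2]/p[:,2:]
def ray(f,uv,z):
    T=f["camera_from_world"];R=T[:3,:3];o=-R.T@T[:3,3]
    d=R.T@np.linalg.inv(f["mtx"])@np.r_[uv,1]
    return o+d*(z-o[2])/d[2]
def Rz(a): c,s=np.cos(a),np.sin(a); return np.array([[c,-s,0],[s,c,0],[0,0,1]])
def mask(f,parts,R,t):
    m=np.zeros((400,640),np.uint8)
    for P in parts:
        q=proj(f,P@R.T+t)
        h=cv2.convexHull((q*16).round().astype(np.int32))
        cv2.fillConvexPoly(m,h,255,cv2.LINE_AA,4)
    return m.astype(float)/255
def fit(obs,parts,x,z):
    """obs: list of (frame, region); returns x,y,yaw, IoU"""
    b=[(f,r.astype(float)) for f,r in obs]
    def cost(p):
        s=0
        for f,r in b:
            m=mask(f,parts,Rz(p[2]),np.array([p[0],p[1],z]))
            s+=1-np.minimum(m,r).sum()/np.maximum(m,r).sum()
        return s/len(b)
    best=None
    for a in np.arange(0,np.pi,np.pi/8) if len(x)==2 else [x[2]]:
        s=np.array([x[0],x[1],a])
        S=np.vstack([s,s+[.02,0,0],s+[0,.02,0],s+[0,0,.2]])
        r=minimize(cost,s,method="Nelder-Mead",options=dict(initial_simplex=S,xatol=1e-4,fatol=1e-4))
        if best is None or r.fun<best.fun: best=r
    return best.x,1-best.fun
E
python3 - <<'E'
from h import *
fs={n:grab_frame(n) for n in("scene","side")}
for n,parts,z in(("plate",PLATE,.034),("swage_block",BLOCK,0),("bed",BASE,0)):
    obs=[]
    for k,f in fs.items():
        L=spotter.outline_of(f,n)
        print(n,k,[(round(d["conf"],2),np.round(d["extent"]).tolist()) for d in L])
        if n=="plate":
            L=[d for d in L if abs((d["extent"][0]+d["extent"][2])/2-(380 if k=="scene" else 260))<12 and abs((d["extent"][1]+d["extent"][3])/2-(250 if k=="scene" else 182))<20]
        if L: obs.append((f,L[0]["region"]))
    e=obs[0]; ys,xs=np.nonzero(e[1]); c=ray(e[0],[xs.mean(),ys.mean()],z)
    x,i=fit(obs,parts,c[:2],z); print(n,np.round(x,4),i)
    for o in obs:
        x,i=fit([o],parts,c[:2],z); print("  one",np.round(x,4),i)
for n in("clamp","pig_weight","oil_cup","rivet_tin","chisel","flat_bar","round_swage","hammer","clamp_grip"):
    L=spotter.outline_of(fs["side"],n)
    for d in L[:2]:
        e=d["extent"]; print(n,round(d["conf"],2),np.round(e),ray(fs["side"],[(e[0]+e[2])/2,(e[1]+e[3])/2],0.02).round(3))
E
```

```text
plate scene [(0.78, [365.0, 234.0, 396.0, 265.0]), (0.72, [353.0, 290.0, 420.0, 344.0]), (0.59, [391.0, 202.0, 447.0, 242.0])]
plate side [(0.89, [183.0, 194.0, 238.0, 226.0]), (0.69, [241.0, 150.0, 289.0, 170.0]), (0.56, [446.0, 212.0, 475.0, 291.0]), (0.55, [246.0, 165.0, 272.0, 189.0])]
plate [0.467  0.2981 1.4098] 0.8808889674767393
  one [0.4654 0.2951 1.3986] 0.846744929477072
  one [0.4671 0.298  1.4077] 0.9238149352161479
swage_block scene [(0.79, [301.0, 177.0, 343.0, 212.0])]
swage_block side [(0.78, [294.0, 197.0, 346.0, 249.0]), (0.73, [298.0, 144.0, 346.0, 176.0]), (0.44, [446.0, 216.0, 474.0, 288.0])]
swage_block [0.4873 0.0186 1.4194] 0.8932942667110773
  one [0.4864 0.0135 1.4096] 0.8819898353062274
  one [0.4882 0.0214 1.427 ] 0.9166925782496154
bed scene [(0.74, [256.0, 100.0, 307.0, 158.0])]
bed side [(0.57, [355.0, 217.0, 484.0, 363.0]), (0.33, [291.0, 198.0, 347.0, 245.0])]
bed [ 0.4923 -0.3236  1.3031] 0.7974894531720143
  one [ 0.4883 -0.3299  1.3418] 0.8124187759752791
  one [ 0.4945 -0.3189  1.3423] 0.8255678416207471
clamp 0.78 [444. 220. 477. 290.] [ 0.668 -0.27   0.02 ]
clamp 0.65 [310. 257. 348. 289.] [ 0.401 -0.144  0.02 ]
pig_weight 0.79 [413. 208. 443. 237.] [ 0.711 -0.143  0.02 ]
oil_cup 0.93 [381. 190. 397. 211.] [ 0.708 -0.011  0.02 ]
rivet_tin 0.78 [311. 258. 350. 290.] [ 0.401 -0.149  0.02 ]
rivet_tin 0.67 [248. 182. 269. 197.] [0.445 0.258 0.02 ]
chisel 0.88 [251. 205. 296. 225.] [0.415 0.115 0.02 ]
flat_bar 0.76 [471. 238. 538. 291.] [ 0.717 -0.346  0.02 ]
round_swage 0.56 [345. 166. 368. 188.] [0.726 0.146 0.02 ]
hammer 0.86 [298. 141. 344. 176.] [0.718 0.321 0.02 ]
clamp_grip 0.88 [446. 215. 474. 291.] [ 0.674 -0.265  0.02 ]
clamp_grip 0.67 [311. 257. 348. 290.] [ 0.401 -0.146  0.02 ]
```

```bash
cat >> h.py <<'E'
from scipy.spatial.transform import Rotation as Ro
def tool():
    s=state(); w,x,y,z=s["tool_rot"]; return np.array(s["tool_pos"]),Ro.from_quat([x,y,z,w]).as_matrix(),s
def rel(target,yaw=None,frm=None):
    """mm shifts along tool axes and turn to reach world target, tool x axis at yaw (mod pi); frm=(pos,yaw) to chain"""
    p,R,s=tool()
    y0=np.arctan2(R[1,0],R[0,0])
    if frm is not None: p,y0=np.array(frm[0]),frm[1]
    c,sn=np.cos(y0),np.sin(y0)
    d=(np.array(target)-p)*1000
    dx=c*d[0]+sn*d[1]; dy=sn*d[0]-c*d[1]
    t=0 if yaw is None else (y0-yaw+np.pi/2)%np.pi-np.pi/2
    return "dx %.1f dy %.1f dz %.1f turn %.3f | yaw now %.3f"%(dx,dy,-d[2],t,y0)
def snap(n,name,crop=None,k=1):
    f=grab_frame(n); im=f["pixels"][:,:,::-1]
    if crop: a,b,c,d=crop; im=im[b:d,a:c]
    if k!=1: im=cv2.resize(im,None,fx=k,fy=k,interpolation=cv2.INTER_CUBIC)
    cv2.imwrite("pics/"+name,im); return f
E
python3 - <<'E'
from h import *
print(rel([.45,.30,.30],1.41)); print(rel([.45,.01,.30],1.41,([.45,.30,.30],1.41)));print(rel([.47,-.31,.30],1.34,([.45,.01,.30],1.41)))
E
```

```text
dx -338.8 dy -203.4 dz -49.7 turn 1.426 | yaw now 2.836
dx -286.3 dy 46.4 dz -0.0 turn 0.000 | yaw now 1.410
dx -312.7 dy 71.0 dz -0.0 turn 0.070 | yaw now 1.410
```

Call:
apply_moves --series '[{"dx":-34,"dy":-20,"dz":-5},{"dx":-68,"dy":-40,"dz":-10},{"dx":-102,"dy":-61,"dz":-15},{"dx":-136,"dy":-81,"dz":-20},{"dx":-170,"dy":-102,"dz":-25}]'

```text
invalid input at $.series[0]: expected keys jaw, dx, dy, dz, turn
```

Call:
apply_moves --series '[{"dx":-34,"dy":-20,"dz":-5},{"dx":-68,"dy":-40,"dz":-10},{"dx":-102,"dy":-61,"dz":-15},{"dx":-136,"dy":-81,"dz":-20},{"dx":-170,"dy":-102,"dz":-25}]'

```text
invalid input at $.series[0]: expected keys jaw, dx, dy, dz, turn
```

Call:
apply_moves --series '[{"turn":0.12},{"turn":0.24},{"turn":0.36},{"turn":0.48},{"turn":0.6}]'

```text
invalid input at $.series[0]: expected keys jaw, dx, dy, dz, turn
```

Call:
apply_moves --series '[{"turn":0.12},{"turn":0.24},{"turn":0.36},{"turn":0.48},{"turn":0.6}]'

```text
invalid input at $.series[0]: expected keys jaw, dx, dy, dz, turn
```

Call:
apply_moves --series '[{"turn":0.12},{"turn":0.226},{"turn":0.226}]'

```text
invalid input at $.series[0]: expected keys jaw, dx, dy, dz, turn
```

```bash
python3 - <<'E'
from h import *
f=snap("wrist","w1.png")
p,R,s=tool(); print(p,R[:,0],s["time"],s["joint_pos"])
L=spotter.outline_of(f,"plate"); print([(round(d["conf"],2),np.round(d["extent"]).tolist()) for d in L])
print(f["mtx"][0,0], (f["camera_from_world"]).round(3))
E
```

```text
[0.18816011 0.59599171 0.2503272 ] [-9.53611305e-01  3.01040661e-01 -2.10636267e-05] 1.0 [ 1.14599305e+00  5.26587228e-02  1.61290332e+00 -1.33584410e-05
  1.47596442e+00 -1.19018260e-01]
[(0.69, [59.0, 262.0, 163.0, 323.0]), (0.41, [149.0, 393.0, 171.0, 400.0])]
290.3721368067456 [[ 0.301  0.954 -0.    -0.626]
 [ 0.919 -0.29   0.268 -0.035]
 [ 0.255 -0.081 -0.964  0.378]
 [ 0.     0.     0.     1.   ]]
```

View pics/w1.png

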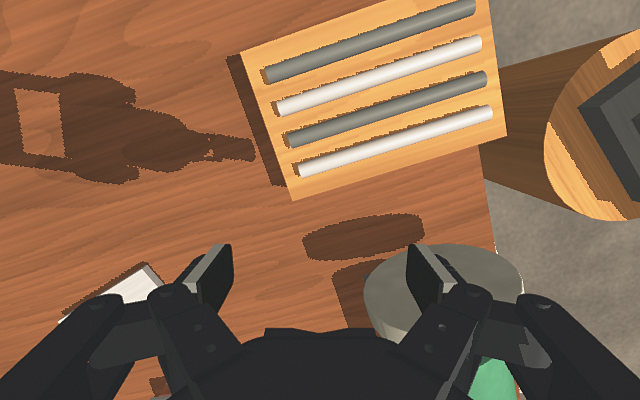

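The call was refused because each row needs every key. The wrist view shows the rod tray, not my plate, with the jaw tips at (220,250) and (420,250). I'll resend with all keys filled in.

Call:
apply_moves --series '[{"jaw":0,"dx":-34,"dy":-20,"dz":-5,"turn":0},{"jaw":0,"dx":-68,"dy":-40,"dz":-10,"turn":0},{"jaw":0,"dx":-102,"dy":-61,"dz":-15,"turn":0},{"jaw":0,"dx":-136,"dy":-81,"dz":-20,"turn":0},{"jaw":0,"dx":-170,"dy":-102,"dz":-25,"turn":0}]'

```text
time: 1.47
tool_pos: [0.3203, 0.4462, 0.2757]
tool_rot: [0.0, 0.152, 0.988, 0.0]
contact_force: [1.0, 0.3, 0.4]
gripper_width: 0.997
grasp_force: 0.0
```

Call:
apply_moves --series '[{"jaw":0,"dx":-34,"dy":-20,"dz":-5,"turn":0},{"jaw":0,"dx":-68,"dy":-40,"dz":-10,"turn":0},{"jaw":0,"dx":-102,"dy":-61,"dz":-15,"turn":0},{"jaw":0,"dx":-136,"dy":-81,"dz":-20,"turn":0},{"jaw":0,"dx":-170,"dy":-102,"dz":-25,"turn":0}]'

```text
time: 1.88
tool_pos: [0.4519, 0.2975, 0.3009]
tool_rot: [0.0, 0.152, 0.988, 0.0]
contact_force: [0.1, 0.8, -0.4]
gripper_width: 0.995
grasp_force: 0.0
```

Call:
apply_moves --series '[{"jaw":0,"dx":0,"dy":0,"dz":0,"turn":0.12},{"jaw":0,"dx":0,"dy":0,"dz":0,"turn":0.24},{"jaw":0,"dx":0,"dy":0,"dz":0,"turn":0.36},{"jaw":0,"dx":0,"dy":0,"dz":0,"turn":0.48},{"jaw":0,"dx":0,"dy":0,"dz":0,"turn":0.6}]'

```text
time: 2.3
tool_pos: [0.4511, 0.2989, 0.3004]
tool_rot: [0.0, 0.44, 0.898, 0.0]
contact_force: [0.2, -0.3, 0.2]
gripper_width: 1.002
grasp_force: 0.0
```

Call:
apply_moves --series '[{"jaw":0,"dx":0,"dy":0,"dz":0,"turn":0.12},{"jaw":0,"dx":0,"dy":0,"dz":0,"turn":0.24},{"jaw":0,"dx":0,"dy":0,"dz":0,"turn":0.36},{"jaw":0,"dx":0,"dy":0,"dz":0,"turn":0.48},{"jaw":0,"dx":0,"dy":0,"dz":0,"turn":0.6}]'

```text
time: 2.72
tool_pos: [0.451, 0.2991, 0.3004]
tool_rot: [0.0, 0.686, 0.728, 0.0]
contact_force: [1.4, -0.0, 0.3]
gripper_width: 0.999
grasp_force: 0.0
```

Call:
apply_moves --series '[{"jaw":0,"dx":0,"dy":0,"dz":0,"turn":0.12},{"jaw":0,"dx":-40,"dy":0,"dz":0,"turn":0.226},{"jaw":0,"dx":-60,"dy":0,"dz":0,"turn":0.226}]'

```text
time: 2.97
tool_pos: [0.4547, 0.2379, 0.3002]
tool_rot: [0.001, 0.762, 0.647, -0.0]
contact_force: [-0.3, 0.0, 0.1]
gripper_width: 1.0
grasp_force: 0.0
```

```bash
cat > look.py <<'E'
import sys
from h import *
n,name=sys.argv[1:3]
f=snap("wrist",name)
p,R,s=tool(); print(p.round(4),R[:,0].round(3),s["time"],s["joint_pos"].round(2))
parts,z={"plate":(PLATE,.034),"swage_block":(BLOCK,0),"bed":(BASE,0)}[n]
for d in spotter.outline_of(f,n):
    ys,xs=np.nonzero(d["region"]); c=ray(f,[xs.mean(),ys.mean()],z)
    print(round(d["conf"],2),np.round(d["extent"]).tolist(),c.round(3))
    x,i=fit([(f,d["region"])],parts,c[:2],z); print(" fit",x.round(4),round(i,3))
E
python3 look.py plate w2.png
```

```text
[0.4551 0.2356 0.3004] [ 0.163  0.987 -0.003] 3.0167 [ 0.33 -0.24  1.81 -0.    1.58  0.5 ]
0.96 [320.0, 1.0, 453.0, 23.0] [0.544 0.419 0.034]
 fit [0.5461 0.4372 3.1226] 0.89
0.95 [301.0, 78.0, 344.0, 165.0] [0.47  0.302 0.034]
 fit [0.4691 0.2981 1.4273] 0.91
0.68 [155.0, 105.0, 257.0, 228.0] [0.302 0.266 0.034]
 fit [ 0.3048  0.2816 -1.3682] 0.583
0.6 [272.0, 222.0, 364.0, 243.0] [0.435 0.151 0.034]
 fit [0.4365 0.1512 0.3322] 0.329
```

View pics/w2.png

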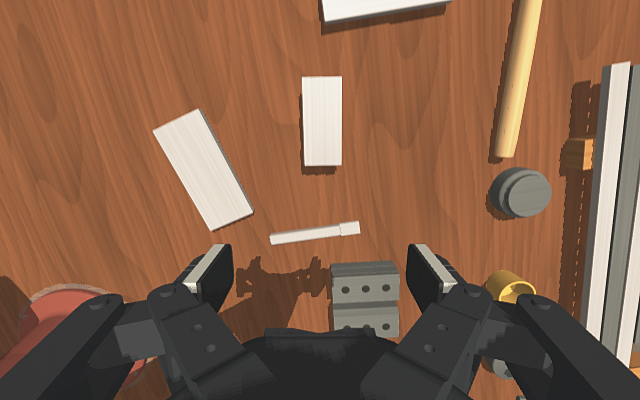

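The wrist view shows the plate on its brick at about (322,121), with the chisel at (315,233). The block is at (365,300) and its slot runs left to right at about row 305. Next I'll survey the block and the bed.

Call:
apply_moves --series '[{"jaw":0,"dx":-41,"dy":4,"dz":0,"turn":0},{"jaw":0,"dx":-82,"dy":8,"dz":0,"turn":0},{"jaw":0,"dx":-123,"dy":12,"dz":0,"turn":0},{"jaw":0,"dx":-164,"dy":16,"dz":0,"turn":0},{"jaw":0,"dx":-205,"dy":20,"dz":0,"turn":0}]'

```text
time: 3.48
tool_pos: [0.4414, 0.0327, 0.3006]
tool_rot: [0.0, 0.761, 0.649, 0.001]
contact_force: [1.5, 0.0, -0.5]
gripper_width: 1.001
grasp_force: 0.0
```

Call:
apply_moves --series '[{"jaw":0,"dx":-40,"dy":10,"dz":0,"turn":0},{"jaw":0,"dx":-80,"dy":20,"dz":0,"turn":0},{"jaw":0,"dx":-80,"dy":20,"dz":0,"turn":0},{"jaw":0,"dx":-80,"dy":20,"dz":0,"turn":0}]'

```text
time: 3.82
tool_pos: [0.4488, -0.0499, 0.3004]
tool_rot: [-0.0, 0.763, 0.646, 0.0]
contact_force: [-0.5, 0.0, 0.3]
gripper_width: 1.005
grasp_force: 0.0
```

```bash
python3 look.py swage_block w3.png
```

```text
[ 0.4488 -0.0486  0.3004] [0.162 0.987 0.001] 3.8667 [-0.27 -0.41  1.93  0.    1.61 -0.11]
0.84 [299.0, 60.0, 385.0, 157.0] [0.494 0.026 0.   ]
 fit [0.4901 0.0219 1.4531] 0.956
```

Call:
apply_moves --series '[{"jaw":0,"dx":-41,"dy":4,"dz":0,"turn":0},{"jaw":0,"dx":-82,"dy":8,"dz":0,"turn":0},{"jaw":0,"dx":-123,"dy":12,"dz":0,"turn":0},{"jaw":0,"dx":-164,"dy":16,"dz":0,"turn":0},{"jaw":0,"dx":-205,"dy":20,"dz":0,"turn":0}]'

```text
time: 4.33
tool_pos: [0.4363, -0.2538, 0.3006]
tool_rot: [0.0, 0.76, 0.649, 0.0]
contact_force: [-0.1, 1.0, 0.0]
gripper_width: 1.001
grasp_force: 0.0
```

Call:
apply_moves --series '[{"jaw":0,"dx":-41,"dy":10,"dz":0,"turn":0},{"jaw":0,"dx":-82,"dy":20,"dz":0,"turn":0},{"jaw":0,"dx":-123,"dy":30,"dz":0,"turn":0},{"jaw":0,"dx":-164,"dy":40,"dz":0,"turn":0},{"jaw":0,"dx":-164,"dy":40,"dz":0,"turn":0}]'

```text
time: 4.75
tool_pos: [0.4497, -0.426, 0.2984]
tool_rot: [-0.0, 0.762, 0.648, -0.001]
contact_force: [-0.9, 1.3, -0.4]
gripper_width: 0.999
grasp_force: 0.0
```

```bash
python3 look.py bed w4.png; python3 -c "
import cv2,numpy as np
a=cv2.imread('pics/w3.png');b=cv2.imread('pics/w4.png')
cv2.imwrite('pics/w34.png',np.vstack([a[0:290],b[0:300]]))"
```

```text
[ 0.4499 -0.4236  0.2987] [0.16  0.987 0.001] 4.8 [-0.88  0.01  1.57  0.    1.56 -0.71]
0.72 [257.0, 13.0, 451.0, 144.0] [ 0.49  -0.309  0.   ]
 fit [ 0.4952 -0.3196  1.3498] 0.893
```

View pics/w34.png

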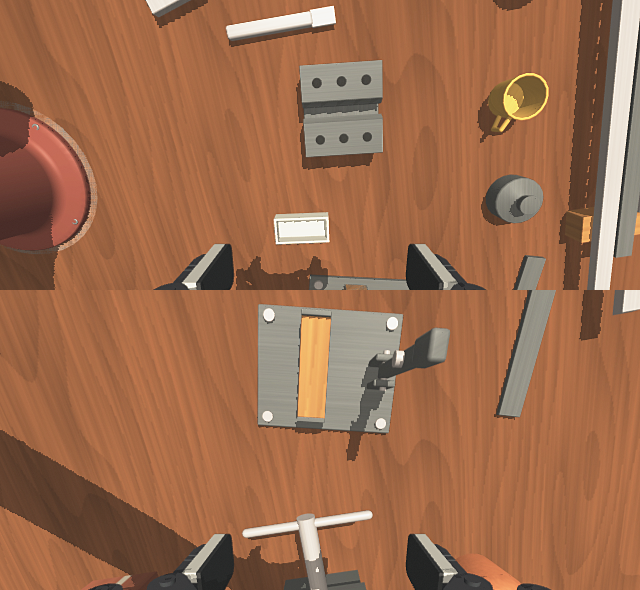

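The top half shows the block with its slot as the dark band at rows 100-118, and the rivet tin at (302,229). The bottom half shows the bed with its base from (258,304) to (403,433), the pad at (315,367) and the clamp hinge at (388,365) with its arm leaning outward. I'll measure the pad exactly and work out the move back to the plate.

```bash
python3 - <<'E'
from h import *
f=grab_frame("wrist")
hsv=cv2.cvtColor(f["pixels"],cv2.COLOR_RGB2HSV)[15:145,290:340]
m=((hsv[...,1]>140)&(hsv[...,2]>150)).astype(np.uint8)
m=cv2.morphologyEx(m,cv2.MORPH_OPEN,np.ones((3,3)))
c=max(cv2.findContours(m,0,2)[0],key=cv2.contourArea)
r=cv2.boxPoints(cv2.minAreaRect(c))+[290,15]
w=np.array([ray(f,q,.030) for q in r]); print(r.round(1).tolist(),w.round(4).tolist(),"pad",w.mean(0).round(4))
print([np.round((np.linalg.norm(w[i]-w[i-1]),np.arctan2(*(w[i]-w[i-1])[1::-1])),3) for i in range(4)])
d=spotter.outline_of(f,"bed")[0]; reg=d["region"].copy(); 
x,i=fit([(f,reg)],BASE,[.495,-.3196,1.35-np.pi],0); print(x,i)
reg[:,404:]=0; x,i=fit([(f,reg)],BASE,[.495,-.3196,1.35-np.pi],0); print(x,i)
for n in("clamp","clamp_grip"):
    print(n,[(round(d["conf"],2),d["extent"]) for d in spotter.outline_of(f,n)])
print(rel([.4617,.2565,.2],1.42))
E
```

```text
[[296.9, 129.9], [302.1, 31.6], [330.7, 33.1], [325.5, 131.4]] [[0.4297, -0.3642, 0.03], [0.4566, -0.2514, 0.03], [0.4905, -0.2585, 0.03], [0.4665, -0.3721, 0.03]] pad [ 0.4608 -0.3115  0.03  ]
[array([0.038, 2.93 ]), array([0.116, 1.336]), array([ 0.035, -0.207]), array([ 0.116, -1.779])]
[ 0.46199834 -0.3121092  -1.79766366] 0.8929115069908172
[ 0.46197871 -0.31208496 -1.79545525] 0.9617921899830535
clamp [(0.97, [378.7, 44.8, 451.4, 92.3])]
clamp_grip [(0.84, [378.3, 43.9, 453.0, 89.6]), (0.19, [498.1, 0.0, 556.3, 131.5])]
dx 670.3 dy -94.8 dz 100.8 turn -0.007 | yaw now 1.413
```

Call:
apply_moves --series '[{"jaw":0,"dx":40,"dy":-5,"dz":0,"turn":0},{"jaw":0,"dx":80,"dy":-10,"dz":0,"turn":0},{"jaw":0,"dx":120,"dy":-16,"dz":0,"turn":0},{"jaw":0,"dx":160,"dy":-22,"dz":0,"turn":0},{"jaw":0,"dx":200,"dy":-28,"dz":0,"turn":0}]'

```text
time: 5.47
tool_pos: [0.4527, -0.2173, 0.3008]
tool_rot: [0.001, 0.761, 0.648, 0.0]
contact_force: [0.3, -0.7, -0.2]
gripper_width: 1.001
grasp_force: 0.0
```

Call:
apply_moves --series '[{"jaw":0,"dx":40,"dy":-5,"dz":0,"turn":0},{"jaw":0,"dx":80,"dy":-10,"dz":0,"turn":0},{"jaw":0,"dx":120,"dy":-16,"dz":0,"turn":0},{"jaw":0,"dx":160,"dy":-22,"dz":0,"turn":0},{"jaw":0,"dx":200,"dy":-28,"dz":0,"turn":0}]'

```text
time: 5.88
tool_pos: [0.4565, -0.0155, 0.3009]
tool_rot: [0.001, 0.761, 0.649, 0.001]
contact_force: [1.6, 0.4, -0.5]
gripper_width: 1.001
grasp_force: 0.0
```

Call:
apply_moves --series '[{"jaw":0,"dx":39,"dy":-5,"dz":10,"turn":0},{"jaw":0,"dx":78,"dy":-10,"dz":20,"turn":0},{"jaw":0,"dx":117,"dy":-16,"dz":30,"turn":0},{"jaw":0,"dx":156,"dy":-22,"dz":40,"turn":0},{"jaw":0,"dx":195,"dy":-28,"dz":50,"turn":0}]'

```text
time: 6.3
tool_pos: [0.4597, 0.1814, 0.2507]
tool_rot: [0.001, 0.761, 0.649, 0.001]
contact_force: [0.7, -0.4, 0.2]
gripper_width: 1.0
grasp_force: 0.0
```

Call:
apply_moves --series '[{"jaw":0,"dx":38,"dy":-5,"dz":10,"turn":0},{"jaw":0,"dx":75,"dy":-11,"dz":40,"turn":0},{"jaw":0,"dx":75,"dy":-11,"dz":50,"turn":0},{"jaw":0,"dx":75,"dy":-11,"dz":50,"turn":0}]'

```text
time: 6.63
tool_pos: [0.4587, 0.2562, 0.1967]
tool_rot: [-0.001, 0.76, 0.65, -0.003]
contact_force: [-0.8, 0.3, -0.5]
gripper_width: 0.999
grasp_force: 0.0
```

```bash
python3 look.py plate w5.png; python3 -c "
from h import *
print(rel([.4617,.2565,.034],1.42))"
```

```text
[0.46   0.2552 0.1987] [ 0.157  0.988 -0.002] 6.6833 [ 0.37 -0.15  1.89 -0.    1.4   0.52]
0.9 [325.0, 0.0, 390.0, 12.0] [0.508 0.413 0.034]
 fit [0.5153 0.4667 1.5637] 0.931
0.78 [295.0, 82.0, 352.0, 200.0] [0.469 0.303 0.034]
 fit [0.4686 0.2994 1.429 ] 0.952
0.7 [100.0, 120.0, 235.0, 276.0] [0.303 0.274 0.034]
 fit [0.3076 0.2825 1.8243] 0.657
dx 1.9 dy 0.1 dz 166.4 turn -0.008 | yaw now 1.412
```

View pics/w5.png

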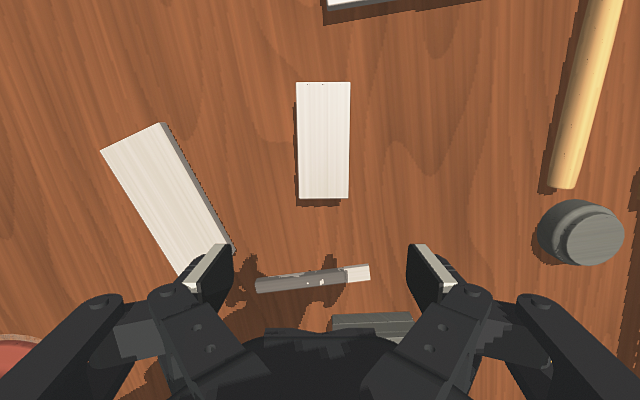

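The wrist view shows the plate square in front of the jaws at (322,140), with the fingers clear of the chisel and the larger plate. I'll go down and grip it near its near end.

Call:
apply_moves --series '[{"jaw":0,"dx":4,"dy":2,"dz":35,"turn":-0.012},{"jaw":0,"dx":4,"dy":2,"dz":70,"turn":-0.012},{"jaw":0,"dx":4,"dy":2,"dz":105,"turn":-0.012},{"jaw":0,"dx":4,"dy":2,"dz":135,"turn":-0.012},{"jaw":0,"dx":4,"dy":2,"dz":155,"turn":-0.012}]'

```text
time: 7.15
tool_pos: [0.4646, 0.2566, 0.0443]
tool_rot: [0.0, 0.758, 0.652, -0.0]
contact_force: [-0.2, 0.5, -1.9]
gripper_width: 0.999
grasp_force: 0.0
```

Call:
apply_moves --series '[{"jaw":0,"dx":0,"dy":0,"dz":10,"turn":0},{"jaw":1,"dx":0,"dy":0,"dz":10,"turn":0},{"jaw":1,"dx":0,"dy":0,"dz":10,"turn":0},{"jaw":1,"dx":0,"dy":0,"dz":10,"turn":0},{"jaw":1,"dx":0,"dy":0,"dz":10,"turn":0}]'

```text
time: 7.57
tool_pos: [0.4656, 0.2583, 0.0382]
tool_rot: [-0.0, 0.758, 0.652, 0.0]
contact_force: [-6.2, -1.0, 6.8]
gripper_width: 0.573
grasp_force: 59.9
```

Call:
apply_moves --series '[{"jaw":1,"dx":0,"dy":0,"dz":0,"turn":0},{"jaw":1,"dx":0,"dy":0,"dz":0,"turn":0},{"jaw":1,"dx":0,"dy":0,"dz":0,"turn":0},{"jaw":1,"dx":0,"dy":0,"dz":0,"turn":0}]'

```text
time: 7.9
tool_pos: [0.4656, 0.2583, 0.0383]
tool_rot: [0.0, 0.758, 0.653, 0.001]
contact_force: [-5.7, -2.3, 6.0]
gripper_width: 0.573
grasp_force: 59.9
```

Call:
apply_moves --series '[{"jaw":1,"dx":0,"dy":0,"dz":-10,"turn":0},{"jaw":1,"dx":0,"dy":0,"dz":-40,"turn":0},{"jaw":1,"dx":0,"dy":0,"dz":-80,"turn":0},{"jaw":1,"dx":0,"dy":0,"dz":-120,"turn":0},{"jaw":1,"dx":0,"dy":0,"dz":-120,"turn":0}]'

```text
time: 8.32
tool_pos: [0.4705, 0.26, 0.1669]
tool_rot: [0.003, 0.758, 0.653, 0.009]
contact_force: [2.8, 1.2, -2.5]
gripper_width: 0.571
grasp_force: 62.8
```

```bash
python3 - <<'E'
from h import *
p,R,s=tool(); print(p,s["time"],s["contact_force"],s["ft_torque"],s["gripper_width"],s["grasp_force"])
fa=grab_frame("wrist");fb=grab_frame("side")
u=proj(fb,p[None])[0].astype(int); print(u)
b=cv2.resize(fb["pixels"][max(0,u[1]-70):u[1]+70,u[0]-100:u[0]+100],(400,280))
im=np.zeros((400,640,3),np.uint8); im[:]=fa["pixels"]; im[120:400,240:640]=b
cv2.imwrite("pics/w6.png",np.hstack([fa["pixels"][:280:,:400],b])[:,:,::-1])
E
```

```text
[0.47053625 0.25997653 0.16691485] 8.3167 [ 2.75589053  1.20647713 -2.45646909] [-0.16472652 -0.14947406 -0.02961403] 0.5710615525595059 62.81938242260367
[260 140]
```

View pics/w6.png

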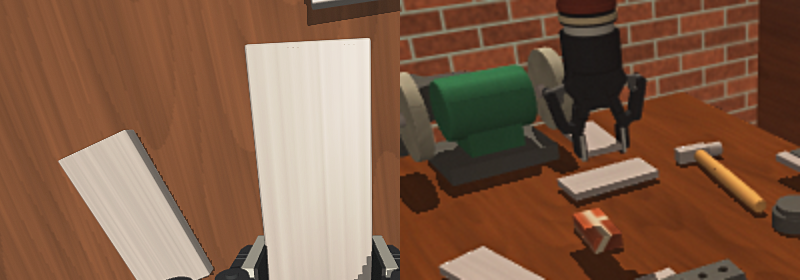

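The plate stays rigidly level in the end grip, as both halves of the picture show, so it won't sag by gravity alone. My plan is to put it back on the brick and regrip it a little off-centre. Then I tilt it by pressing its short side on the block's edge, and use the slot to bring it upright.

Call:
apply_moves --series '[{"jaw":1,"dx":0,"dy":0,"dz":0,"turn":0},{"jaw":1,"dx":0,"dy":0,"dz":0,"turn":0}]'

```text
time: 8.58
tool_pos: [0.4634, 0.2572, 0.153]
tool_rot: [-0.001, 0.758, 0.653, -0.002]
contact_force: [-1.2, 0.1, -5.9]
gripper_width: 0.573
grasp_force: 62.9
```

Call:
apply_moves --series '[{"jaw":1,"dx":0,"dy":0,"dz":40,"turn":0},{"jaw":1,"dx":0,"dy":0,"dz":75,"turn":0},{"jaw":1,"dx":0,"dy":0,"dz":100,"turn":0},{"jaw":1,"dx":0,"dy":0,"dz":112,"turn":0},{"jaw":1,"dx":0,"dy":0,"dz":112,"turn":0}]'

```text
time: 9.0
tool_pos: [0.462, 0.2568, 0.0394]
tool_rot: [-0.002, 0.758, 0.653, -0.004]
contact_force: [-0.9, -0.4, -3.5]
gripper_width: 0.57
grasp_force: 63.0
```

Call:
apply_moves --series '[{"jaw":1,"dx":0,"dy":0,"dz":5,"turn":0},{"jaw":1,"dx":0,"dy":0,"dz":7,"turn":0},{"jaw":1,"dx":0,"dy":0,"dz":7,"turn":0}]'

```text
time: 9.25
tool_pos: [0.4653, 0.2579, 0.0375]
tool_rot: [-0.0, 0.758, 0.653, -0.0]
contact_force: [-4.2, -2.6, 2.4]
gripper_width: 0.572
grasp_force: 64.0
```

Call:
apply_moves --series '[{"jaw":0.1,"dx":0,"dy":0,"dz":0,"turn":0},{"jaw":0,"dx":0,"dy":0,"dz":0,"turn":0},{"jaw":0,"dx":20,"dy":0,"dz":0,"turn":0},{"jaw":0,"dx":52,"dy":0,"dz":0,"turn":0},{"jaw":0,"dx":52,"dy":0,"dz":0,"turn":0}]'

```text
time: 9.67
tool_pos: [0.475, 0.3132, 0.0384]
tool_rot: [0.0, 0.757, 0.653, 0.003]
contact_force: [-0.4, 0.1, 0.5]
gripper_width: 1.003
grasp_force: 0.0
```

Call:
apply_moves --series '[{"jaw":1,"dx":0,"dy":0,"dz":0,"turn":0},{"jaw":1,"dx":0,"dy":0,"dz":0,"turn":0},{"jaw":1,"dx":0,"dy":0,"dz":0,"turn":0},{"jaw":1,"dx":0,"dy":0,"dz":0,"turn":0},{"jaw":1,"dx":0,"dy":0,"dz":0,"turn":0}]'

```text
time: 10.08
tool_pos: [0.4718, 0.3089, 0.0368]
tool_rot: [-0.001, 0.758, 0.652, -0.001]
contact_force: [-5.6, 0.9, 6.5]
gripper_width: 0.57
grasp_force: 62.5
```

Call:
apply_moves --series '[{"jaw":1,"dx":0,"dy":0,"dz":-20,"turn":0},{"jaw":1,"dx":0,"dy":0,"dz":-50,"turn":0},{"jaw":1,"dx":0,"dy":0,"dz":-80,"turn":0},{"jaw":1,"dx":0,"dy":0,"dz":-95,"turn":0},{"jaw":1,"dx":0,"dy":0,"dz":-95,"turn":0}]'

```text
time: 10.5
tool_pos: [0.4748, 0.3096, 0.1353]
tool_rot: [0.001, 0.758, 0.652, 0.004]
contact_force: [1.2, 0.8, -4.1]
gripper_width: 0.568
grasp_force: 63.3
```

```bash
cat > pl.py <<'E'
# held plate: fit 6-dof-limited pose (along-tool-x offset, pitch) from wrist/side/scene masks
from h import *
p,R,s=tool(); print(p.round(4),s["time"],s["gripper_width"],s["contact_force"].round(1))
yaw=np.arctan2(R[1,0],R[0,0])
for n in("wrist","side","scene"):
    f=grab_frame(n)
    u=proj(f,p[None])[0]
    for d in spotter.outline_of(f,"plate"):
        e=d["extent"]
        if not(e[0]-25<u[0]<e[2]+25 and e[1]-25<u[1]<e[3]+25): continue
        r=d["region"].astype(float)
        def cost(q,r=r):
            Rp=Rz(yaw)@Ro.from_euler("y",q[2]).as_matrix()
            m=mask(f,PLATE,Rp,p+Rz(yaw)@np.array([q[0],0,q[1]]))
            return 1-np.minimum(m,r).sum()/np.maximum(m,r).sum()
        b=min((minimize(cost,[0,0,a],method="Nelder-Mead",options=dict(initial_simplex=[[0,0,a],[.015,0,a],[0,.01,a],[0,0,a+.2]],xatol=1e-4,fatol=1e-4)) for a in(-1.2,-.6,0)),key=lambda r:r.fun)
        print(n,round(d["conf"],2),np.round(e),"dx,dz,pitch",b.x.round(4),"iou",round(1-b.fun,3))
E
python3 pl.py; python3 -c "
from h import *
a=1.453-np.pi/2+np.pi/2
c=np.array([.4895,.0205,0])
print(rel(c+Rz(1.44)@[-.085,0,.12],1.44))"
```

```text
[0.4748 0.3096 0.1353] 10.5 0.5682931536352597 [ 1.2  0.8 -4.1]
wrist 0.89 [257. 168. 378. 332.] dx,dz,pitch [-0.007  -0.017  -0.3623] iou 0.926
side 0.86 [242. 150. 290. 172.] dx,dz,pitch [ 0.0633 -0.0831  0.1685] iou 0.44
side 0.61 [247. 140. 271. 161.] dx,dz,pitch [ 0.0045 -0.0163  0.0744] iou 0.751
scene 0.65 [404. 210. 445. 242.] dx,dz,pitch [ 0.   0.  -1.2] iou 0.0
scene 0.64 [379. 223. 400. 246.] dx,dz,pitch [ 0.0106 -0.0035 -0.5783] iou 0.636
dx -366.9 dy 62.5 dz 8.5 turn -0.018 | yaw now 1.422
```

Call:
apply_moves --series '[{"jaw":1,"dx":-37,"dy":6,"dz":0,"turn":-0.018},{"jaw":1,"dx":-74,"dy":12,"dz":0,"turn":-0.018},{"jaw":1,"dx":-111,"dy":18,"dz":0,"turn":-0.018},{"jaw":1,"dx":-148,"dy":24,"dz":0,"turn":-0.018},{"jaw":1,"dx":-185,"dy":30,"dz":0,"turn":-0.018}]'

```text
time: 11.22
tool_pos: [0.4737, 0.1203, 0.1297]
tool_rot: [-0.001, 0.752, 0.66, -0.001]
contact_force: [1.7, 0.4, -4.0]
gripper_width: 0.567
grasp_force: 63.2
```

Call:
apply_moves --series '[{"jaw":1,"dx":-37,"dy":6,"dz":0,"turn":0},{"jaw":1,"dx":-74,"dy":14,"dz":0,"turn":0},{"jaw":1,"dx":-111,"dy":22,"dz":0,"turn":0},{"jaw":1,"dx":-148,"dy":28,"dz":0,"turn":0},{"jaw":1,"dx":-180,"dy":33,"dz":0,"turn":0}]'

```text
time: 11.63
tool_pos: [0.4831, -0.063, 0.13]
tool_rot: [-0.001, 0.752, 0.659, -0.001]
contact_force: [0.7, 0.4, -4.5]
gripper_width: 0.565
grasp_force: 63.2
```

Call:
apply_moves --series '[{"jaw":1,"dx":0,"dy":0,"dz":25,"turn":0},{"jaw":1,"dx":0,"dy":0,"dz":50,"turn":0},{"jaw":1,"dx":0,"dy":0,"dz":60,"turn":0},{"jaw":1,"dx":0,"dy":0,"dz":60,"turn":0}]'

```text
time: 11.97
tool_pos: [0.4805, -0.06, 0.0668]
tool_rot: [-0.004, 0.752, 0.659, -0.003]
contact_force: [-1.0, 0.6, -4.7]
gripper_width: 0.568
grasp_force: 63.4
```

```bash
python3 pl.py; python3 -c "
from h import *
p=tool()[0]; d=Rz(-1.44)@(p-[.490,.0215,0]); print('block frame',d.round(4)); print(rel([.490,.0215,.05]+Rz(1.44)@[-.085,0,0],1.44))
f=grab_frame('side');u=proj(f,p[None])[0].astype(int)
b=cv2.resize(f['pixels'][u[1]-60:u[1]+90,u[0]-100:u[0]+100],(640,480),interpolation=cv2.INTER_CUBIC); cv2.imwrite('pics/s7.png',b[:,:,::-1])"
```

```text
[ 0.4805 -0.06    0.0668] 11.9667 0.5678533246076777 [-1.   0.6 -4.7]
wrist 0.8 [261. 169. 378. 333.] dx,dz,pitch [-0.007 -0.017 -0.354] iou 0.923
side 0.83 [330. 208. 360. 242.] dx,dz,pitch [-0.0194  0.0045  0.1032] iou 0.766
side 0.62 [353. 215. 481. 365.] dx,dz,pitch [ 0.   0.  -1.2] iou 0.0
scene 0.52 [305. 160. 324. 177.] dx,dz,pitch [-0.0138 -0.0069 -0.267 ] iou 0.716
block frame [-0.0823 -0.0062  0.073 ]
dx -2.7 dy -6.2 dz 23.0 turn 0.001 | yaw now 1.441
```

View pics/s7.png

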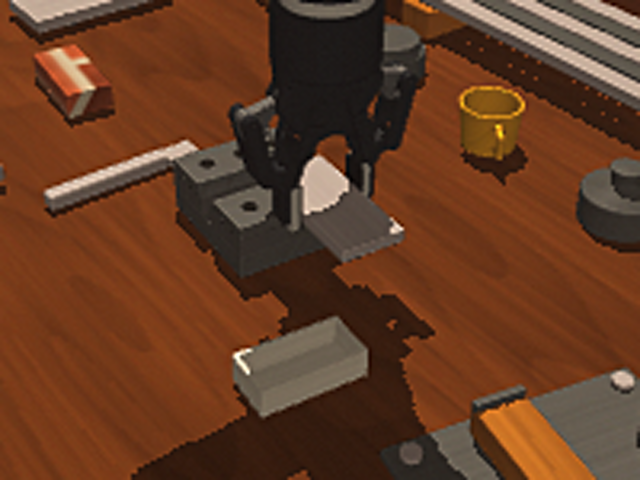

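The side view shows the plate level in the jaws, with one end over the block's near edge and the other hanging free above the gap towards the tin. Next I press down so the block edge tilts it.

Call:
apply_moves --series '[{"jaw":1,"dx":-3,"dy":-3,"dz":12,"turn":0},{"jaw":1,"dx":-3,"dy":-3,"dz":18,"turn":0},{"jaw":1,"dx":-3,"dy":-3,"dz":22,"turn":0},{"jaw":1,"dx":-3,"dy":-3,"dz":26,"turn":0},{"jaw":1,"dx":-3,"dy":-3,"dz":26,"turn":0}]'

```text
time: 12.73
tool_pos: [0.4804, -0.0647, 0.046]
tool_rot: [0.0, 0.752, 0.66, -0.002]
contact_force: [-6.8, -4.3, 7.9]
gripper_width: 0.573
grasp_force: 66.7
```

Call:
apply_moves --series '[{"jaw":1,"dx":0,"dy":0,"dz":3,"turn":0},{"jaw":1,"dx":0,"dy":0,"dz":6,"turn":0},{"jaw":1,"dx":0,"dy":0,"dz":6,"turn":0}]'

```text
time: 12.98
tool_pos: [0.4807, -0.0647, 0.0408]
tool_rot: [0.0, 0.752, 0.66, -0.001]
contact_force: [-8.1, -3.6, 12.7]
gripper_width: 0.565
grasp_force: 69.2
```

```bash
python3 pl.py; python3 -c "
from h import *
p=tool()[0]
f=grab_frame('side');u=proj(f,p[None])[0].astype(int)
b=cv2.resize(f['pixels'][u[1]-60:u[1]+90,u[0]-100:u[0]+100],(640,480),interpolation=cv2.INTER_CUBIC); cv2.imwrite('pics/s8.png',b[:,:,::-1])"
```

```text
[ 0.4807 -0.0647  0.0408] 12.9833 0.5650199984916507 [-8.1 -3.6 12.7]
wrist 0.84 [252. 177. 385. 335.] dx,dz,pitch [-0.0072 -0.0114 -0.4438] iou 0.966
side 0.71 [330. 214. 360. 260.] dx,dz,pitch [-0.0098 -0.008  -0.193 ] iou 0.736
scene 0.56 [306. 169. 323. 181.] dx,dz,pitch [-0.001   0.0035 -0.4552] iou 0.702
```

View pics/s8.png

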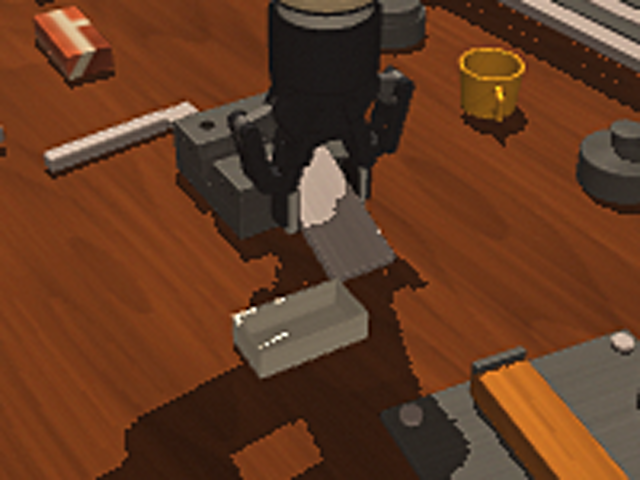

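The side view shows the plate now tilted in the jaws, with the free end low near (360,260). I'll press a little more, then lift and carry it over the slot.

Call:
apply_moves --series '[{"jaw":1,"dx":0,"dy":0,"dz":2,"turn":0},{"jaw":1,"dx":0,"dy":0,"dz":4,"turn":0},{"jaw":1,"dx":0,"dy":0,"dz":4,"turn":0}]'

```text
time: 13.58
tool_pos: [0.481, -0.0644, 0.0369]
tool_rot: [0.0, 0.752, 0.66, -0.001]
contact_force: [-7.2, -3.0, 11.3]
gripper_width: 0.569
grasp_force: 71.1
```

Call:
apply_moves --series '[{"jaw":1,"dx":0,"dy":0,"dz":-20,"turn":0},{"jaw":1,"dx":0,"dy":0,"dz":-45,"turn":0},{"jaw":1,"dx":0,"dy":0,"dz":-65,"turn":0},{"jaw":1,"dx":20,"dy":0,"dz":-70,"turn":0},{"jaw":1,"dx":60,"dy":0,"dz":-70,"turn":0}]'

```text
time: 14.0
tool_pos: [0.4903, -0.0063, 0.1076]
tool_rot: [0.003, 0.754, 0.657, 0.001]
contact_force: [1.1, 0.3, -3.8]
gripper_width: 0.573
grasp_force: 69.0
```

Call:
apply_moves --series '[{"jaw":1,"dx":30,"dy":0,"dz":0,"turn":0},{"jaw":1,"dx":60,"dy":0,"dz":0,"turn":0},{"jaw":1,"dx":80,"dy":0,"dz":0,"turn":0},{"jaw":1,"dx":80,"dy":0,"dz":0,"turn":0},{"jaw":1,"dx":80,"dy":0,"dz":0,"turn":0}]'

```text
time: 14.42
tool_pos: [0.4984, 0.0761, 0.1043]
tool_rot: [-0.0, 0.751, 0.66, -0.001]
contact_force: [0.3, -0.3, -5.2]
gripper_width: 0.571
grasp_force: 68.9
```

```bash
python3 pl.py; python3 -c "
from h import *
p=tool()[0]; d=Rz(-1.44)@(p-[.490,.0215,0]); print('block frame',d.round(4)); print(tool()[1][:,0])
f=grab_frame('side');u=proj(f,p[None])[0].astype(int)
b=cv2.resize(f['pixels'][u[1]-60:u[1]+90,u[0]-100:u[0]+100],(640,480),interpolation=cv2.INTER_CUBIC); cv2.imwrite('pics/s9.png',b[:,:,::-1])"
```

```text
[0.4984 0.0761 0.1043] 14.4167 0.5713194075352178 [ 0.3 -0.3 -5.2]
side 0.73 [242. 150. 283. 170.] dx,dz,pitch [ 0.   0.  -1.2] iou 0.0
scene 0.66 [326. 182. 340. 195.] dx,dz,pitch [-0.0069 -0.0015 -0.5221] iou 0.696
block frame [ 0.0537 -0.002   0.1051]
[ 1.32106638e-01  9.91235503e-01 -1.17492123e-04]
```

View pics/s9.png

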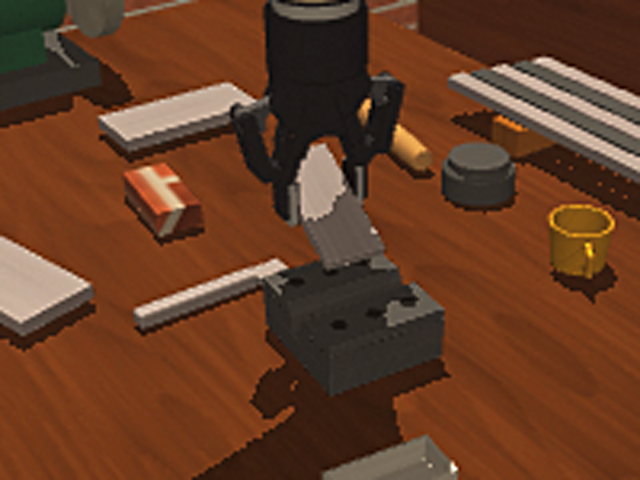

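The side view shows the plate tilted about 30° with its free end just above the slot. That's my picture allowance used up, so from here I'll work from measured forces and mask fits. I'll lower the tip into the slot mouth now.

Call:
apply_moves --series '[{"jaw":1,"dx":0,"dy":0,"dz":15,"turn":0},{"jaw":1,"dx":0,"dy":0,"dz":25,"turn":0},{"jaw":1,"dx":0,"dy":0,"dz":32,"turn":0},{"jaw":1,"dx":0,"dy":0,"dz":32,"turn":0}]'

```text
time: 15.1
tool_pos: [0.4981, 0.0746, 0.0719]
tool_rot: [-0.0, 0.752, 0.659, -0.002]
contact_force: [-0.8, -2.2, -3.8]
gripper_width: 0.569
grasp_force: 69.1
```

Call:
apply_moves --series '[{"jaw":1,"dx":-3,"dy":0,"dz":-3,"turn":0},{"jaw":1,"dx":-6,"dy":0,"dz":-7,"turn":0},{"jaw":1,"dx":-6,"dy":0,"dz":-7,"turn":0}]'

```text
time: 15.35
tool_pos: [0.4991, 0.0689, 0.0818]
tool_rot: [0.001, 0.752, 0.659, 0.001]
contact_force: [0.4, 0.3, -3.9]
gripper_width: 0.57
grasp_force: 69.0
```

Call:
apply_moves --series '[{"jaw":1,"dx":7,"dy":0,"dz":0,"turn":0},{"jaw":1,"dx":7,"dy":0,"dz":10,"turn":0},{"jaw":1,"dx":7,"dy":0,"dz":10,"turn":0}]'

```text
time: 15.6
tool_pos: [0.5007, 0.0765, 0.071]
tool_rot: [0.002, 0.751, 0.66, 0.001]
contact_force: [0.8, -0.9, 4.3]
gripper_width: 0.571
grasp_force: 69.5
```

Call:
apply_moves --series '[{"jaw":1,"dx":-3,"dy":0,"dz":0,"turn":0},{"jaw":1,"dx":-5,"dy":0,"dz":0,"turn":0},{"jaw":1,"dx":-5,"dy":0,"dz":0,"turn":0}]'

```text
time: 15.85
tool_pos: [0.4986, 0.0713, 0.0704]
tool_rot: [-0.0, 0.752, 0.659, 0.0]
contact_force: [1.4, 1.1, 0.5]
gripper_width: 0.573
grasp_force: 69.3
```

Call:
apply_moves --series '[{"jaw":1,"dx":-3,"dy":0,"dz":0,"turn":0},{"jaw":1,"dx":-6,"dy":0,"dz":-1,"turn":0},{"jaw":1,"dx":-6,"dy":0,"dz":-1,"turn":0}]'

```text
time: 16.1
tool_pos: [0.4979, 0.0676, 0.0714]
tool_rot: [-0.002, 0.752, 0.659, 0.003]
contact_force: [2.8, 11.7, -1.7]
gripper_width: 0.567
grasp_force: 69.2
```

```bash
cat > pf.py <<'E'
# held plate with occlusion: penalise model pixels only where picture isn't dark gripper; report pitch & offset, both cams jointly
from h import *
p,R,s=tool(); yaw=np.arctan2(R[1,0],R[0,0])
print(p.round(4),s["time"],"F",s["contact_force"].round(1),"block",(Rz(-1.44)@(p-[.490,.0215,0])).round(4))
O=[]
for n in("wrist","side","scene"):
    f=grab_frame(n); u=proj(f,p[None])[0]
    g=f["pixels"].max(2)<62
    for d in spotter.outline_of(f,"plate"):
        e=d["extent"]
        if e[0]-12<u[0]<e[2]+12 and e[1]-12<u[1]<e[3]+12 and (d["extent"][2]-e[0])<140:
            r=d["region"]; w=1-.85*(g&~r); O.append((f,r.astype(float),w)); print(n,round(d["conf"],2),np.round(e)); break
def cost(q):
    Rp=Rz(yaw)@Ro.from_euler("y",q[2]).as_matrix(); t=p+Rp@np.array([q[0],0,q[1]]); c=0
    for f,r,w in O:
        m=mask(f,PLATE,Rp,t); c+=1-np.minimum(m,r).sum()/(w*np.maximum(m,r)).sum()
    return c/len(O)+ (q[1]/.03)**2
if O:
    b=min((minimize(cost,[-.012,0,a],method="Nelder-Mead",options=dict(initial_simplex=[[-.012,0,a],[.0,0,a],[-.012,.004,a],[-.012,0,a+.2]],xatol=1e-4,fatol=1e-4)) for a in(-1.5,-1.1,-.7,-.4,-.1)),key=lambda r:r.fun)
    print("along,normal,pitch",b.x.round(4),"deg",round(np.degrees(b.x[2]),1),"cost",round(b.fun,3))
E
python3 pf.py
```

```text
[0.4979 0.0676 0.0714] 16.1 F [ 2.8 11.7 -1.7] block [ 0.0467 -0.0019  0.0714]
wrist 0.56 [251. 180. 387. 333.]
side 0.68 [303. 178. 329. 218.]
scene 0.47 [321. 186. 340. 201.]
along,normal,pitch [-0.0057  0.001  -0.4869] deg -27.9 cost 0.128
```

Call:
apply_moves --series '[{"jaw":1,"dx":-3,"dy":0,"dz":-3,"turn":0},{"jaw":1,"dx":-6,"dy":0,"dz":-7,"turn":0},{"jaw":1,"dx":-9,"dy":0,"dz":-10,"turn":0},{"jaw":1,"dx":-12,"dy":0,"dz":-13,"turn":0}]'

```text
time: 16.73
tool_pos: [0.4948, 0.0536, 0.0833]
tool_rot: [-0.001, 0.752, 0.66, -0.001]
contact_force: [-0.6, -0.3, -4.0]
gripper_width: 0.567
grasp_force: 68.8
```

```bash
python3 pf.py
```

```text
[0.4948 0.0536 0.0833] 16.7333 F [-0.6 -0.3 -4. ] block [ 0.0324 -0.0006  0.0833]
wrist 0.97 [250. 179. 388. 335.]
side 0.74 [307. 180. 330. 216.]
scene 0.64 [322. 181. 337. 198.]
along,normal,pitch [-6.200e-03  4.000e-04 -4.802e-01] deg -27.5 cost 0.172
```

Call:
apply_moves --series '[{"jaw":1,"dx":19,"dy":0,"dz":0,"turn":0},{"jaw":1,"dx":19,"dy":0,"dz":12,"turn":0},{"jaw":1,"dx":19,"dy":0,"dz":13,"turn":0}]'

```text
time: 17.28
tool_pos: [0.4984, 0.0728, 0.0702]
tool_rot: [-0.0, 0.752, 0.66, -0.0]
contact_force: [-0.5, 1.9, 2.5]
gripper_width: 0.569
grasp_force: 69.5
```

Call:
apply_moves --series '[{"jaw":1,"dx":-5,"dy":0,"dz":0,"turn":0},{"jaw":1,"dx":-8,"dy":0,"dz":0,"turn":0},{"jaw":1,"dx":-11,"dy":0,"dz":0,"turn":0},{"jaw":1,"dx":-11,"dy":0,"dz":0,"turn":0}]'

```text
time: 17.62
tool_pos: [0.4978, 0.0667, 0.0727]
tool_rot: [-0.005, 0.753, 0.658, 0.006]
contact_force: [0.5, 25.1, 2.0]
gripper_width: 0.571
grasp_force: 69.5
```

Call:
apply_moves --series '[{"jaw":1,"dx":-2,"dy":0,"dz":-1,"turn":0},{"jaw":1,"dx":-4,"dy":0,"dz":-2,"turn":0},{"jaw":1,"dx":-4,"dy":0,"dz":-2,"turn":0}]'

```text
time: 17.87
tool_pos: [0.4977, 0.0643, 0.0753]
tool_rot: [-0.006, 0.752, 0.659, 0.007]
contact_force: [0.3, 30.5, 2.5]
gripper_width: 0.572
grasp_force: 69.5
```

```bash
python3 pf.py
```

```text
[0.4977 0.0643 0.0753] 17.8667 F [ 0.3 30.5  2.5] block [ 0.0434 -0.002   0.0753]
side 0.57 [301. 177. 329. 217.]
scene 0.47 [323. 185. 340. 197.]
along,normal,pitch [-1.600e-02  2.000e-04 -5.334e-01] deg -30.6 cost 0.194
```

Call:
apply_moves --series '[{"jaw":1,"dx":-2,"dy":0,"dz":-1,"turn":0},{"jaw":1,"dx":-4,"dy":0,"dz":-3,"turn":0},{"jaw":1,"dx":-6,"dy":0,"dz":-4,"turn":0},{"jaw":1,"dx":-6,"dy":0,"dz":-4,"turn":0}]'

```text
time: 18.5
tool_pos: [0.4969, 0.0586, 0.0801]
tool_rot: [-0.006, 0.752, 0.659, 0.007]
contact_force: [-1.9, 31.3, 8.7]
gripper_width: 0.569
grasp_force: 69.0
```

```bash
python3 pf.py
```

```text
[0.4969 0.0586 0.0801] 18.5 F [-1.9 31.3  8.7] block [ 0.0377 -0.002   0.0801]
side 0.84 [305. 178. 327. 218.]
scene 0.51 [322. 184. 337. 195.]
along,normal,pitch [-0.0174 -0.001  -0.6508] deg -37.3 cost 0.224
```

Call:
apply_moves --series '[{"jaw":1,"dx":-3,"dy":0,"dz":-2,"turn":0},{"jaw":1,"dx":-6,"dy":0,"dz":-4,"turn":0},{"jaw":1,"dx":-9,"dy":0,"dz":-6,"turn":0},{"jaw":1,"dx":-9,"dy":0,"dz":-6,"turn":0}]'

```text
time: 19.13
tool_pos: [0.4961, 0.049, 0.0867]
tool_rot: [-0.005, 0.752, 0.659, 0.007]
contact_force: [-2.8, 29.6, 11.3]
gripper_width: 0.569
grasp_force: 66.5
```

Call:
apply_moves --series '[{"jaw":1,"dx":-3,"dy":0,"dz":-2,"turn":0},{"jaw":1,"dx":-6,"dy":0,"dz":-4,"turn":0},{"jaw":1,"dx":-8,"dy":0,"dz":-5,"turn":0},{"jaw":1,"dx":-8,"dy":0,"dz":-5,"turn":0}]'

```text
time: 19.47
tool_pos: [0.4965, 0.0399, 0.0922]
tool_rot: [-0.003, 0.752, 0.659, 0.008]
contact_force: [1.1, 23.4, 9.6]
gripper_width: 0.569
grasp_force: 64.0
```

```bash
python3 pf.py
```

```text
[0.4965 0.0399 0.0922] 19.4667 F [ 1.1 23.4  9.6] block [ 0.0191 -0.004   0.0922]
side 0.98 [301. 175. 331. 218.]
scene 0.56 [318. 180. 337. 188.]
along,normal,pitch [-0.001  -0.0022 -0.8334] deg -47.8 cost 0.241
```

Call:
apply_moves --series '[{"jaw":1,"dx":-3,"dy":0,"dz":-1,"turn":0},{"jaw":1,"dx":-6,"dy":0,"dz":-2,"turn":0},{"jaw":1,"dx":-9,"dy":0,"dz":-3,"turn":0},{"jaw":1,"dx":-9,"dy":0,"dz":-3,"turn":0}]'

```text
time: 20.1
tool_pos: [0.496, 0.0298, 0.0963]
tool_rot: [-0.002, 0.752, 0.659, 0.007]
contact_force: [-0.6, 20.5, 13.2]
gripper_width: 0.567
grasp_force: 61.4
```

Call:
apply_moves --series '[{"jaw":1,"dx":-3,"dy":0,"dz":0,"turn":0},{"jaw":1,"dx":-6,"dy":0,"dz":0,"turn":0},{"jaw":1,"dx":-6,"dy":0,"dz":0,"turn":0}]'

```text
time: 20.35
tool_pos: [0.4958, 0.0238, 0.0976]
tool_rot: [-0.001, 0.752, 0.659, 0.007]
contact_force: [-1.7, 21.3, 19.7]
gripper_width: 0.57
grasp_force: 61.0
```

```bash
python3 pf.py
```

```text
[0.4958 0.0238 0.0976] 20.35 F [-1.7 21.3 19.7] block [ 0.003  -0.0055  0.0976]
side 0.73 [312. 176. 331. 219.]
scene 0.53 [314. 173. 334. 186.]
along,normal,pitch [ 0.0022 -0.0028 -1.0526] deg -60.3 cost 0.214
```

Call:
apply_moves --series '[{"jaw":1,"dx":-3,"dy":0,"dz":0,"turn":0},{"jaw":1,"dx":-3,"dy":0,"dz":3,"turn":0},{"jaw":1,"dx":-3,"dy":0,"dz":5,"turn":0},{"jaw":1,"dx":-3,"dy":0,"dz":5,"turn":0}]'

```text
time: 20.98
tool_pos: [0.496, 0.0221, 0.0974]
tool_rot: [-0.003, 0.752, 0.659, 0.007]
contact_force: [-15.8, 27.5, 48.2]
gripper_width: 0.571
grasp_force: 63.2
```

```bash
python3 pf.py
```

```text
[0.496  0.0221 0.0974] 20.9833 F [-15.8  27.5  48.2] block [ 0.0013 -0.0059  0.0974]
side 0.68 [311. 175. 331. 218.]
scene 0.64 [314. 171. 329. 188.]
along,normal,pitch [ 1.0000e-04 -2.9000e-03 -1.0508e+00] deg -60.2 cost 0.21
```

Call:
apply_moves --series '[{"jaw":1,"dx":0,"dy":0,"dz":-5,"turn":0},{"jaw":1,"dx":-3,"dy":0,"dz":-5,"turn":0},{"jaw":1,"dx":-6,"dy":0,"dz":-5,"turn":0},{"jaw":1,"dx":-8,"dy":0,"dz":-5,"turn":0},{"jaw":1,"dx":-8,"dy":0,"dz":-5,"turn":0}]'

```text
time: 21.7
tool_pos: [0.4955, 0.0123, 0.0993]
tool_rot: [-0.0, 0.752, 0.659, 0.008]
contact_force: [-3.3, 17.9, 26.9]
gripper_width: 0.565
grasp_force: 60.6
```

Call:
apply_moves --series '[{"jaw":1,"dx":0,"dy":0,"dz":2,"turn":0},{"jaw":1,"dx":0,"dy":0,"dz":5,"turn":0},{"jaw":1,"dx":0,"dy":0,"dz":5,"turn":0}]'

```text
time: 21.95
tool_pos: [0.4959, 0.0129, 0.0988]
tool_rot: [-0.001, 0.752, 0.659, 0.007]
contact_force: [-19.2, 21.9, 53.4]
gripper_width: 0.569
grasp_force: 63.4
```

```bash
python3 pf.py
```

```text
[0.4959 0.0129 0.0988] 21.95 F [-19.2  21.9  53.4] block [-0.0078 -0.007   0.0988]
side 0.97 [312. 178. 331. 219.]
scene 0.59 [312. 166. 329. 188.]
along,normal,pitch [-0.0016 -0.0034 -1.1718] deg -67.1 cost 0.24
```

```bash
cat > tip.py <<'E'
from h import *
p,R,s=tool(); yaw=np.arctan2(R[1,0],R[0,0]); Rt=Rz(yaw)
print(p.round(4),s["time"],s["contact_force"].round(1))
def planehit(f,uv,yoff):
    T=f["camera_from_world"];o=-T[:3,:3].T@T[:3,3];d=T[:3,:3].T@np.linalg.inv(f["mtx"])@np.r_[uv,1]
    o=Rt.T@(o-p);d=Rt.T@d; q=o+d*(yoff-o[1])/d[1]; return (q*1000).round(1)[[0,2]]
for n in("side","scene"):
    f=grab_frame(n); u=proj(f,p[None])[0]; print(n,"tcp px",u.round(1))
    for d in spotter.outline_of(f,"plate"):
        e=d["extent"]
        if e[0]-15<u[0]<e[2]+15 and e[1]-15<u[1]<e[3]+15:
            c=max(cv2.findContours(d["region"].astype(np.uint8),0,2)[0],key=cv2.contourArea)
            a=cv2.approxPolyDP(c,2.2,True)[:,0]
            for q in a: print(q,"x,z rel TCP on y=+25:",planehit(f,q,.025),"y=-25:",planehit(f,q,-.025))
            break
E
python3 tip.py
```

```text
[0.4959 0.0129 0.0988] 22.25 [-18.2  21.8  52.9]
side tcp px [321.6 195.6]
[325 179] x,z rel TCP on y=+25: [-62.4  80.8] y=-25: [28.2 25.6]
[320 180] x,z rel TCP on y=+25: [-39.7  67.7] y=-25: [54.4 10.5]
[315 189] x,z rel TCP on y=+25: [-14.8  32.6] y=-25: [ 82.9 -29.8]
[316 200] x,z rel TCP on y=+25: [-19.    5.3] y=-25: [ 78.1 -61.2]
[312 208] x,z rel TCP on y=+25: [  2.8 -29. ] y=-25: [ 103.2 -100.7]
[315 218] x,z rel TCP on y=+25: [-12.3 -49.3] y=-25: [  85.9 -123.9]
[331 212] x,z rel TCP on y=+25: [-89.3  12.2] y=-25: [ -2.7 -53.2]
scene tcp px [318.4 176.9]
[328 168] x,z rel TCP on y=+25: [17.3 42.1] y=-25: [130.7 151.1]
[315 171] x,z rel TCP on y=+25: [-92.6 -60.1] y=-25: [37. 64.]
[312 188] x,z rel TCP on y=+25: [-128.9 -174.1] y=-25: [  6.  -33.2]
[325 183] x,z rel TCP on y=+25: [ -6.4 -41.4] y=-25: [110.5  80. ]
```

Call:
apply_moves --series '[{"jaw":1,"dx":0,"dy":0,"dz":-4,"turn":0},{"jaw":1,"dx":4,"dy":0,"dz":-4,"turn":0},{"jaw":1,"dx":5,"dy":0,"dz":-2,"turn":0},{"jaw":1,"dx":5,"dy":0,"dz":-2,"turn":0}]'

```text
time: 22.78
tool_pos: [0.496, 0.0148, 0.0985]
tool_rot: [0.002, 0.752, 0.659, 0.004]
contact_force: [-12.9, 10.2, 39.9]
gripper_width: 0.566
grasp_force: 61.2
```

Call:
apply_moves --series '[{"jaw":1,"dx":2,"dy":0,"dz":1,"turn":0},{"jaw":1,"dx":4,"dy":0,"dz":3,"turn":0},{"jaw":1,"dx":4,"dy":0,"dz":3,"turn":0}]'

```text
time: 23.03
tool_pos: [0.4967, 0.0183, 0.0955]
tool_rot: [0.003, 0.752, 0.659, 0.004]
contact_force: [-12.2, 8.0, 39.7]
gripper_width: 0.567
grasp_force: 59.5
```

```bash
python3 tip.py
```

```text
[0.4967 0.0183 0.0955] 23.0333 [-12.2   8.   39.7]
side tcp px [320.6 195.8]
[324 178] x,z rel TCP on y=+25: [-63.   84.3] y=-25: [28.1 29.2]
[317 181] x,z rel TCP on y=+25: [-30.4  61.6] y=-25: [65.6  3.1]
[313 190] x,z rel TCP on y=+25: [-9.6 28. ] y=-25: [ 89.5 -35.5]
[314 218] x,z rel TCP on y=+25: [-12.  -49.3] y=-25: [  86.8 -124.4]
[332 213] x,z rel TCP on y=+25: [-98.7  15.2] y=-25: [-12.9 -50.2]
scene tcp px [319.  178.8]
[330 171] x,z rel TCP on y=+25: [27.1 45.7] y=-25: [138.1 154.6]
[317 174] x,z rel TCP on y=+25: [-79.6 -55.2] y=-25: [47.1 68.5]
[311 189] x,z rel TCP on y=+25: [-144.9 -185.3] y=-25: [ -8.6 -42.5]
[324 186] x,z rel TCP on y=+25: [-19.9 -58.6] y=-25: [98.  65.6]
```

Call:
apply_moves --series '[{"jaw":1,"dx":0,"dy":0,"dz":-10,"turn":0},{"jaw":1,"dx":0,"dy":0,"dz":-25,"turn":0},{"jaw":1,"dx":10,"dy":0,"dz":-25,"turn":0},{"jaw":1,"dx":20,"dy":-5,"dz":-25,"turn":0},{"jaw":1,"dx":20,"dy":-5,"dz":-25,"turn":0}]'

```text
time: 23.65
tool_pos: [0.4874, 0.0397, 0.1088]
tool_rot: [-0.001, 0.752, 0.66, -0.001]
contact_force: [0.1, 0.1, -5.1]
gripper_width: 0.564
grasp_force: 64.4
```

```bash
python3 pf.py; python3 tip.py
```

```text
[0.4874 0.0397 0.1088] 23.65 F [ 0.1  0.1 -5.1] block [0.0177 0.0049 0.1088]
side 0.97 [306. 169. 322. 210.]
scene 0.77 [316. 171. 339. 187.]
along,normal,pitch [ 0.0064 -0.0042 -1.1031] deg -63.2 cost 0.219
[0.4886 0.0382 0.1095] 23.95 [ 0.9 -0.6 -3.4]
side tcp px [313.  188.5]
[316 170] x,z rel TCP on y=+25: [-65.6  84.9] y=-25: [31.  30.2]
[310 173] x,z rel TCP on y=+25: [-36.3  64.5] y=-25: [64.9  6.8]
[306 181] x,z rel TCP on y=+25: [-14.3  33.9] y=-25: [ 90.2 -28.6]
[306 210] x,z rel TCP on y=+25: [ -9.3 -49. ] y=-25: [  96.  -124.3]
[324 205] x,z rel TCP on y=+25: [-100.9   15.8] y=-25: [ -9.7 -49.5]
scene tcp px [324.5 178.3]
[336 169] x,z rel TCP on y=+25: [27.5 51.3] y=-25: [132.3 154. ]
[322 173] x,z rel TCP on y=+25: [-79.8 -53.2] y=-25: [40.4 64.4]
[317 187] x,z rel TCP on y=+25: [-128.6 -161.9] y=-25: [ -1.5 -28.7]
[330 184] x,z rel TCP on y=+25: [-14.4 -46.5] y=-25: [96.3 70.1]
```

```bash
cat > pg.py <<'E'
from h import *
p,R,s=tool(); yaw=np.arctan2(R[1,0],R[0,0]); print(p.round(4),s["contact_force"].round(1))
RIV=[box(a-6,a+6,b-6,b+6,-9,-5) for a in(-25,25) for b in(-14.5,14.5)]
for n in("wrist","side","scene"):
    f=grab_frame(n); u=proj(f,p[None])[0]; best=None
    for d in spotter.outline_of(f,"plate"):
        e=d["extent"]; print(n,round(d["conf"],2),np.round(e),u.round())
        if e[0]-15<u[0]<e[2]+15 and e[1]-15<u[1]<e[3]+15: best=d; break
    if best is None: continue
    r=best["region"].astype(float); g=(f["pixels"].max(2)<75)&~best["region"]
    out=[]
    for a in np.radians(np.arange(-105,-20,7.5)):
        Rp=Rz(yaw)@Ro.from_euler("y",a).as_matrix(); bb=(9,0)
        for al in np.arange(-.03,.0201,.002):
            m=mask(f,PLATE+RIV,Rp,p+Rp@np.array([al,0,0]))
            c=((1-m)*r).sum()+(m*(1-r)*np.where(g,.1,1)).sum(); c/=r.sum()
            if c<bb[0]: bb=(c,al)
        out.append((round(-np.degrees(a)),round(bb[0],3),round(bb[1]*1000)))
    print(out)
E
python3 pg.py
```

```text
[0.4891 0.0381 0.1102] [-0.3 -0.  -3.3]
wrist 0.85 [231. 218. 415. 264.] [318. 268.]
[(105, np.float64(1.681), 20), (98, np.float64(1.606), -30), (90, np.float64(1.392), -30), (82, np.float64(1.16), -30), (75, np.float64(1.138), -30), (68, np.float64(1.18), -30), (60, np.float64(0.988), 6), (53, np.float64(0.528), 2), (45, np.float64(0.814), -14), (38, np.float64(1.107), -22), (30, np.float64(1.259), -28), (22, np.float64(1.329), -30)]
side 0.8 [180. 194. 236. 228.] [313. 188.]
side 0.61 [305. 169. 326. 212.] [313. 188.]
[(105, np.float64(0.298), -10), (98, np.float64(0.249), -4), (90, np.float64(0.234), 0), (82, np.float64(0.236), 4), (75, np.float64(0.25), 6), (68, np.float64(0.281), 8), (60, np.float64(0.321), 8), (53, np.float64(0.362), 8), (45, np.float64(0.398), 8), (38, np.float64(0.418), 8), (30, np.float64(0.429), 6), (22, np.float64(0.451), 4)]
scene 0.86 [351. 288. 418. 344.] [324. 178.]
scene 0.74 [392. 202. 446. 242.] [324. 178.]
scene 0.73 [320. 170. 336. 187.] [324. 178.]
[(105, np.float64(0.441), 20), (98, np.float64(0.408), 20), (90, np.float64(0.385), 20), (82, np.float64(0.332), 20), (75, np.float64(0.285), 16), (68, np.float64(0.241), 6), (60, np.float64(0.233), -6), (53, np.float64(0.466), -2), (45, np.float64(0.689), -8), (38, np.float64(0.578), 14), (30, np.float64(0.466), 2), (22, np.float64(0.445), -16)]
```

```bash
cat > pj.py <<'E'
from h import *
p,R,s=tool(); yaw=np.arctan2(R[1,0],R[0,0]); print(p.round(4),s["time"],"F",s["contact_force"].round(1),"block",(Rz(-1.44)@(p-[.490,.0215,0])).round(4))
RIV=[box(a-6,a+6,b-6,b+6,-9,-5) for a in(-25,25) for b in(-14.5,14.5)]
O=[]
for n in("wrist","side","scene"):
    f=grab_frame(n); u=proj(f,p[None])[0]
    for d in spotter.outline_of(f,"plate"):
        e=d["extent"]
        if e[0]-15<u[0]<e[2]+15 and e[1]-40<u[1]<e[3]+40:
            g=(f["pixels"].max(2)<75)&~d["region"]; r=d["region"]
            if n=="wrist":
                a=cv2.approxPolyDP(max(cv2.findContours(r.astype(np.uint8),0,2)[0],key=cv2.contourArea),3,True)[:,0]; print(a.tolist())
            O.append((n,f,r.astype(float),np.where(g,.1,1))); break
def costs(q):
    Rp=Rz(yaw)@Ro.from_euler("y",q[1]).as_matrix(); C=[]
    for n,f,r,w in O:
        m=mask(f,PLATE+RIV,Rp,p+Rp@np.array([q[0],0,q[2]])); C.append((((1-m)*r).sum()+(m*(1-r)*w).sum())/r.sum())
    return C
def run(sel):
    def c(q): return sum(x for x,o in zip(costs(q),O) if o[0] in sel)+(q[2]/.006)**2*.05
    rs=[minimize(c,[al,a,0],method="Nelder-Mead",options=dict(initial_simplex=[[al,a,0],[al+.008,a,0],[al,a+.15,0],[al,a,.003]],xatol=1e-4,fatol=1e-4)) for a in(-1.65,-1.4,-1.15,-.9) for al in(-.012,.005)]
    b=min(rs,key=lambda r:r.fun); print(sel,"along mm %.1f deg %.1f normal %.1f"%(b.x[0]*1e3,-np.degrees(b.x[1]),b.x[2]*1e3),"costs",np.round(costs(b.x),2))
run(("wrist",)); run(("side","scene")); run(("wrist","side","scene"))
E
python3 pj.py
```

```text
[0.4891 0.0382 0.1103] 24.45 F [ 0.1 -0.5 -2.8] block [0.0165 0.003  0.1103]
[[413, 249], [407, 222], [373, 221], [369, 217], [350, 217], [340, 224], [277, 220], [265, 227], [231, 232], [234, 264], [410, 256]]
('wrist',) along mm 3.5 deg 62.3 normal -8.2 costs [0.14 0.23 0.25]
('side', 'scene') along mm 6.5 deg 62.0 normal -5.3 costs [0.49 0.22 0.18]
('wrist', 'side', 'scene') along mm 6.2 deg 62.2 normal -7.9 costs [0.16 0.21 0.22]
```

Call:
apply_moves --series '[{"jaw":1,"dx":-1,"dy":0,"dz":10,"turn":0},{"jaw":1,"dx":-1,"dy":0,"dz":18,"turn":0},{"jaw":1,"dx":-1,"dy":0,"dz":24,"turn":0},{"jaw":1,"dx":-1,"dy":0,"dz":24,"turn":0},{"jaw":1,"dx":-1,"dy":0,"dz":24,"turn":0}]'

```text
time: 25.17
tool_pos: [0.4887, 0.0356, 0.0852]
tool_rot: [0.001, 0.752, 0.659, -0.002]
contact_force: [-0.2, -7.1, -4.1]
gripper_width: 0.566
grasp_force: 63.8
```

Call:
apply_moves --series '[{"jaw":1,"dx":0,"dy":0,"dz":2,"turn":0},{"jaw":1,"dx":0,"dy":0,"dz":4,"turn":0},{"jaw":1,"dx":0,"dy":0,"dz":4,"turn":0}]'

```text
time: 25.42
tool_pos: [0.4896, 0.0351, 0.083]
tool_rot: [0.002, 0.752, 0.659, -0.002]
contact_force: [-2.5, -7.6, 3.6]
gripper_width: 0.569
grasp_force: 64.4
```

Call:
apply_moves --series '[{"jaw":1,"dx":-2,"dy":0,"dz":0,"turn":0},{"jaw":1,"dx":-4,"dy":0,"dz":1,"turn":0},{"jaw":1,"dx":-4,"dy":0,"dz":1,"turn":0}]'

```text
time: 25.67
tool_pos: [0.4886, 0.0328, 0.0809]
tool_rot: [0.0, 0.752, 0.659, -0.0]
contact_force: [1.3, -3.3, -1.5]
gripper_width: 0.566
grasp_force: 64.3
```

Call:
apply_moves --series '[{"jaw":1,"dx":-3,"dy":0,"dz":1,"turn":0},{"jaw":1,"dx":-5,"dy":0,"dz":1,"turn":0},{"jaw":1,"dx":-5,"dy":0,"dz":1,"turn":0}]'

```text
time: 25.92
tool_pos: [0.4879, 0.0305, 0.0799]
tool_rot: [-0.002, 0.752, 0.659, 0.002]
contact_force: [1.7, 7.3, -3.1]
gripper_width: 0.567
grasp_force: 64.9
```

```bash
python3 pj.py
```

```text
[0.4879 0.0305 0.0799] 25.9167 F [ 1.7  7.3 -3.1] block [0.0086 0.0033 0.0799]
[[410, 228], [375, 226], [368, 219], [347, 220], [341, 227], [321, 229], [271, 223], [263, 231], [234, 234], [232, 261], [235, 267], [408, 260], [412, 257]]
('wrist',) along mm 3.5 deg 62.0 normal -6.7 costs [0.15 0.28 0.3 ]
('side', 'scene') along mm -6.3 deg 61.3 normal -0.9 costs [0.85 0.29 0.2 ]
('wrist', 'side', 'scene') along mm 6.8 deg 61.4 normal -5.6 costs [0.19 0.29 0.23]
```

Call:
apply_moves --series '[{"jaw":1,"dx":-3,"dy":0,"dz":0,"turn":0},{"jaw":1,"dx":-5,"dy":0,"dz":0,"turn":0},{"jaw":1,"dx":-5,"dy":0,"dz":0,"turn":0}]'

```text
time: 26.47
tool_pos: [0.4876, 0.0274, 0.0807]
tool_rot: [-0.004, 0.752, 0.659, 0.004]
contact_force: [0.8, 14.8, 1.1]
gripper_width: 0.564
grasp_force: 64.5
```

Call:
apply_moves --series '[{"jaw":0.3,"dx":0,"dy":0,"dz":0,"turn":0},{"jaw":0.2,"dx":0,"dy":0,"dz":0,"turn":0},{"jaw":0.2,"dx":0,"dy":0,"dz":0,"turn":0},{"jaw":0.1,"dx":0,"dy":0,"dz":0,"turn":0}]'

```text
time: 26.8
tool_pos: [0.4871, 0.0233, 0.0803]
tool_rot: [0.0, 0.752, 0.659, -0.0]
contact_force: [-0.1, -0.7, 0.1]
gripper_width: 0.902
grasp_force: 0.0
```

```bash
python3 pj.py
```

```text
[0.4871 0.0233 0.0803] 26.8 F [-0.1 -0.7  0.1] block [0.0014 0.0031 0.0803]
[[407, 233], [375, 226], [369, 217], [354, 215], [337, 217], [331, 224], [308, 224], [301, 218], [269, 219], [260, 230], [232, 238], [230, 267], [236, 272], [405, 266]]
('wrist',) along mm 3.6 deg 60.4 normal -5.3 costs [0.17 0.34 0.27]
('side', 'scene') along mm 17.3 deg 61.4 normal -8.7 costs [0.61 0.2  0.27]
('wrist', 'side', 'scene') along mm 4.3 deg 62.7 normal -7.0 costs [0.17 0.31 0.24]
```

Call:
apply_moves --series '[{"jaw":0.1,"dx":0,"dy":0,"dz":-15,"turn":0},{"jaw":0.1,"dx":10,"dy":0,"dz":-34,"turn":0},{"jaw":0.1,"dx":26,"dy":0,"dz":-34,"turn":0},{"jaw":0.1,"dx":26,"dy":0,"dz":-34,"turn":0}]'

```text
time: 27.43
tool_pos: [0.4918, 0.0505, 0.116]
tool_rot: [0.001, 0.751, 0.66, 0.001]
contact_force: [1.1, -0.4, -0.2]
gripper_width: 0.9
grasp_force: 0.0
```

```bash
sed -i 's/for al in(-.012,.005)/for al in(-.04,-.012,.005)/' pj.py; python3 pj.py
```

```text
[0.4918 0.0505 0.116 ] 27.4333 F [ 1.1 -0.4 -0.2] block [0.029 0.002 0.116]
[[375, 262], [343, 237], [326, 242], [290, 239], [259, 265], [259, 285], [374, 284]]
('wrist',) along mm -45.8 deg 71.0 normal 0.6 costs [0.05 0.17 0.49]
('side', 'scene') along mm -41.7 deg 63.4 normal 2.1 costs [0.34 0.22 0.18]
('wrist', 'side', 'scene') along mm -41.5 deg 68.1 normal 0.3 costs [0.11 0.18 0.34]
```

Call:
apply_moves --series '[{"jaw":0.1,"dx":-1,"dy":0,"dz":3,"turn":0},{"jaw":1,"dx":-1,"dy":0,"dz":3,"turn":0},{"jaw":1,"dx":-1,"dy":0,"dz":3,"turn":0},{"jaw":1,"dx":-1,"dy":0,"dz":3,"turn":0},{"jaw":1,"dx":-1,"dy":0,"dz":3,"turn":0}]'

```text
time: 28.15
tool_pos: [0.4902, 0.048, 0.111]
tool_rot: [-0.0, 0.752, 0.659, -0.0]
contact_force: [-0.3, -1.5, -1.8]
gripper_width: 0.578
grasp_force: 63.1
```

Call:
apply_moves --series '[{"jaw":1,"dx":-4,"dy":0,"dz":-1,"turn":0},{"jaw":1,"dx":-8,"dy":0,"dz":-2,"turn":0},{"jaw":1,"dx":-12,"dy":0,"dz":-2,"turn":0},{"jaw":1,"dx":-12,"dy":0,"dz":-2,"turn":0}]'

```text
time: 28.48
tool_pos: [0.4889, 0.0378, 0.1134]
tool_rot: [-0.002, 0.752, 0.659, 0.002]
contact_force: [1.1, 6.8, -0.4]
gripper_width: 0.574
grasp_force: 63.8
```

```bash
python3 pj.py
```

```text
[0.4889 0.0378 0.1134] 28.4833 F [ 1.1  6.8 -0.4] block [0.016  0.0032 0.1134]
[[380, 264], [351, 227], [290, 227], [259, 265], [259, 288], [379, 286]]
('wrist',) along mm -37.5 deg 76.8 normal -1.9 costs [0.03 0.16 0.71]
('side', 'scene') along mm -37.1 deg 67.2 normal 0.8 costs [0.31 0.2  0.34]
('wrist', 'side', 'scene') along mm -35.9 deg 67.8 normal -0.0 costs [0.27 0.2  0.36]
```

Call:
apply_moves --series '[{"jaw":1,"dx":-4,"dy":0,"dz":0,"turn":0},{"jaw":1,"dx":-8,"dy":0,"dz":0,"turn":0},{"jaw":1,"dx":-11,"dy":0,"dz":0,"turn":0},{"jaw":1,"dx":-11,"dy":0,"dz":1,"turn":0}]'

```text
time: 29.12
tool_pos: [0.4876, 0.0272, 0.1128]
tool_rot: [-0.002, 0.752, 0.659, 0.002]
contact_force: [0.9, 6.9, 0.0]
gripper_width: 0.576
grasp_force: 64.7
```

Call:
apply_moves --series '[{"jaw":1,"dx":-1,"dy":0,"dz":2,"turn":0},{"jaw":1,"dx":-2,"dy":0,"dz":4,"turn":0},{"jaw":1,"dx":-2,"dy":0,"dz":4,"turn":0}]'

```text
time: 29.37
tool_pos: [0.4877, 0.0258, 0.1094]
tool_rot: [-0.002, 0.752, 0.659, 0.003]
contact_force: [-0.8, 8.2, 4.5]
gripper_width: 0.574
grasp_force: 65.1
```

```bash
python3 pj.py
```

```text
[0.4877 0.0258 0.1094] 29.3667 F [-0.8  8.2  4.5] block [0.004  0.0029 0.1094]
[[380, 265], [351, 213], [287, 215], [259, 270], [259, 290], [378, 289]]
('wrist',) along mm -40.1 deg 83.7 normal -1.7 costs [0.03 0.24 0.52]
('side', 'scene') along mm -34.9 deg 74.3 normal 1.7 costs [0.38 0.25 0.24]
('wrist', 'side', 'scene') along mm -34.5 deg 81.5 normal -3.5 costs [0.05 0.22 0.43]
```

Call:
apply_moves --series '[{"jaw":1,"dx":-2,"dy":0,"dz":-6,"turn":0},{"jaw":1,"dx":-4,"dy":0,"dz":-12,"turn":0},{"jaw":1,"dx":-8,"dy":0,"dz":-16,"turn":0},{"jaw":1,"dx":-12,"dy":0,"dz":-16,"turn":0},{"jaw":1,"dx":-18,"dy":0,"dz":-16,"turn":0}]'

```text
time: 30.08
tool_pos: [0.4837, 0.0078, 0.1233]
tool_rot: [-0.003, 0.752, 0.659, 0.001]
contact_force: [-0.5, 9.8, -4.6]
gripper_width: 0.574
grasp_force: 64.8
```

Call:
apply_moves --series '[{"jaw":1,"dx":-5,"dy":0,"dz":0,"turn":0},{"jaw":1,"dx":-10,"dy":0,"dz":1,"turn":0},{"jaw":1,"dx":-14,"dy":0,"dz":2,"turn":0},{"jaw":1,"dx":-14,"dy":0,"dz":2,"turn":0}]'

```text
time: 30.42
tool_pos: [0.4819, -0.0069, 0.1213]
tool_rot: [-0.003, 0.752, 0.659, 0.001]
contact_force: [-0.9, 6.4, -3.3]
gripper_width: 0.575
grasp_force: 65.4
```

```bash
sed -i 's/for a in(-1.65,/for a in(-2.4,-2,-1.65,/' pj.py; python3 pj.py
```

```text
[ 0.4819 -0.0069  0.1213] 30.4167 F [-0.9  6.4 -3.3] block [-0.0292  0.0043  0.1213]
[[286, 171], [257, 279], [260, 294], [378, 294], [381, 275], [353, 170]]
('wrist',) along mm -41.1 deg 104.9 normal -2.4 costs [0.03 0.28 0.22]
('side', 'scene') along mm -34.8 deg 106.9 normal -0.4 costs [0.19 0.26 0.14]
('wrist', 'side', 'scene') along mm -38.9 deg 104.7 normal -3.3 costs [0.05 0.27 0.19]
```

Call:
apply_moves --series '[{"jaw":1,"dx":-5,"dy":0,"dz":1,"turn":0},{"jaw":1,"dx":-10,"dy":0,"dz":3,"turn":0},{"jaw":1,"dx":-15,"dy":0,"dz":5,"turn":0},{"jaw":1,"dx":-20,"dy":0,"dz":8,"turn":0},{"jaw":1,"dx":-25,"dy":0,"dz":11,"turn":0}]'

```text
time: 31.13
tool_pos: [0.4793, -0.0317, 0.1114]
tool_rot: [-0.002, 0.752, 0.659, 0.001]
contact_force: [-0.9, 5.1, 1.7]
gripper_width: 0.574
grasp_force: 64.4
```

Call:
apply_moves --series '[{"jaw":1,"dx":-5,"dy":0,"dz":3,"turn":0},{"jaw":1,"dx":-8,"dy":0,"dz":5,"turn":0},{"jaw":1,"dx":-8,"dy":0,"dz":5,"turn":0}]'

```text
time: 31.38
tool_pos: [0.4782, -0.0401, 0.1062]
tool_rot: [-0.002, 0.752, 0.659, 0.001]
contact_force: [-1.0, 6.0, 0.9]
gripper_width: 0.577
grasp_force: 63.5
```

```bash
python3 pj.py
```

```text
[ 0.4782 -0.0401  0.1062] 31.3833 F [-1.   6.   0.9] block [-0.0626  0.0036  0.1062]
[[355, 121], [279, 124], [258, 290], [262, 300], [378, 298], [382, 287]]
('wrist',) along mm -41.6 deg 128.9 normal -1.9 costs [0.03 0.81 0.25]
('side', 'scene') along mm -30.2 deg 129.6 normal -5.3 costs [0.2  0.58 0.15]
('wrist', 'side', 'scene') along mm -37.0 deg 128.3 normal -6.4 costs [0.07 0.6  0.18]
```

Call:
apply_moves --series '[{"jaw":1,"dx":-5,"dy":0,"dz":7,"turn":0},{"jaw":1,"dx":-10,"dy":0,"dz":14,"turn":0},{"jaw":1,"dx":-15,"dy":0,"dz":22,"turn":0},{"jaw":1,"dx":-18,"dy":0,"dz":30,"turn":0},{"jaw":1,"dx":-22,"dy":0,"dz":36,"turn":0}]'

```text
time: 32.1
tool_pos: [0.4768, -0.0627, 0.0712]
tool_rot: [0.0, 0.752, 0.659, 0.001]
contact_force: [0.6, 5.4, 2.0]
gripper_width: 0.576
grasp_force: 64.3
```

Call:
apply_moves --series '[{"jaw":1,"dx":-3,"dy":0,"dz":4,"turn":0},{"jaw":1,"dx":-5,"dy":0,"dz":8,"turn":0},{"jaw":1,"dx":-5,"dy":0,"dz":11,"turn":0},{"jaw":1,"dx":-5,"dy":0,"dz":11,"turn":0}]'

```text
time: 32.43
tool_pos: [0.4757, -0.0679, 0.0595]
tool_rot: [0.0, 0.752, 0.659, 0.001]
contact_force: [1.0, 2.7, 2.1]
gripper_width: 0.578
grasp_force: 65.0
```

```bash
sed -i 's/for a in(-2.4,/for a in(-3,-2.7,-2.4,/' pj.py; python3 pj.py
```

```text
[ 0.4757 -0.0679  0.0595] 32.4333 F [1.  2.7 2.1] block [-0.0905  0.0025  0.0595]
[[262, 43], [260, 305], [377, 307], [379, 45]]
('wrist',) along mm -40.9 deg 175.1 normal -2.3 costs [0.04 0.83 0.16]
('side', 'scene') along mm -33.8 deg 162.6 normal -9.8 costs [0.18 0.54 0.14]
('wrist', 'side', 'scene') along mm -42.3 deg 165.1 normal -9.6 costs [0.02 0.57 0.19]
```

```bash
python3 -c "
from h import *
print(rel([.4525,-.351,.12],1.345))"
```

```text
dx -283.8 dy 14.1 dz -60.3 turn 0.095 | yaw now 1.440
```

Call:
apply_moves --series '[{"jaw":1,"dx":0,"dy":0,"dz":-30,"turn":0},{"jaw":1,"dx":0,"dy":0,"dz":-60,"turn":0},{"jaw":1,"dx":-40,"dy":0,"dz":-60,"turn":0},{"jaw":1,"dx":-80,"dy":0,"dz":-60,"turn":0},{"jaw":1,"dx":-120,"dy":0,"dz":-60,"turn":0}]'

```text
time: 33.15
tool_pos: [0.4578, -0.1879, 0.1185]
tool_rot: [-0.0, 0.751, 0.661, -0.002]
contact_force: [0.3, 1.1, -4.4]
gripper_width: 0.573
grasp_force: 64.6
```

Call:
apply_moves --series '[{"jaw":1,"dx":-40,"dy":4,"dz":0,"turn":0.02},{"jaw":1,"dx":-80,"dy":8,"dz":0,"turn":0.04},{"jaw":1,"dx":-120,"dy":12,"dz":0,"turn":0.06},{"jaw":1,"dx":-150,"dy":14,"dz":0,"turn":0.08},{"jaw":1,"dx":-164,"dy":14,"dz":0,"turn":0.095}]'

```text
time: 33.57
tool_pos: [0.4496, -0.3548, 0.1177]
tool_rot: [-0.001, 0.783, 0.622, -0.002]
contact_force: [-0.7, -0.1, -3.2]
gripper_width: 0.573
grasp_force: 64.6
```

Call:
apply_moves --series '[{"jaw":1,"dx":0,"dy":0,"dz":20,"turn":0},{"jaw":1,"dx":0,"dy":0,"dz":40,"turn":0},{"jaw":1,"dx":0,"dy":0,"dz":55,"turn":0},{"jaw":1,"dx":0,"dy":0,"dz":55,"turn":0}]'

```text
time: 33.9
tool_pos: [0.448, -0.3481, 0.0584]
tool_rot: [-0.006, 0.782, 0.623, -0.002]
contact_force: [-0.9, 0.9, -5.2]
gripper_width: 0.573
grasp_force: 64.6
```

```bash
python3 pj.py; python3 -c "
from h import *
print(rel([.4525,-.351,.06],1.345))
p,R,s=tool(); f=grab_frame('wrist')
d=[d for d in spotter.outline_of(f,'plate')][0]; print(d['extent'])
B=Rz(1.345).T
for q in ([d['extent'][0]+2,d['extent'][1]],[d['extent'][2]-2,d['extent'][1]]):
  print('tip in bed frame @z40,z50',[(B@(ray(f,q,z)-[.4615,-.312,0])*1000).round(1)[:2] for z in(.04,.05)])
# bed base corners check
for L in spotter.outline_of(f,'bed')[:1]: print('bed',L['conf'],L['extent'])
"
```

```text
[ 0.448  -0.3481  0.0584] 33.9 F [-0.9  0.9 -5.2] block [-0.3719 -0.0066  0.0584]
[[266, 47], [262, 50], [260, 305], [378, 306], [376, 50]]
('wrist',) along mm -40.3 deg 171.8 normal -2.3 costs [0.05 1.33 0.42]
('side', 'scene') along mm -4.9 deg 124.1 normal -5.6 costs [0.61 0.66 0.22]
('wrist', 'side', 'scene') along mm -40.0 deg 159.9 normal -14.8 costs [0.06 0.54 0.42]
dx 0.7 dy -0.2 dz 5.8 turn 0.000 | yaw now 1.345
[259.2, 45.4, 381.3, 307.1]
tip in bed frame @z40,z50 [array([59.7, 26.2]), array([57.6, 24.5])]
tip in bed frame @z40,z50 [array([ 59.8, -28.4]), array([ 57.6, -26.5])]
bed 0.84 [183.8, 26.5, 640.0, 267.6]
```

Call:
apply_moves --series '[{"jaw":1,"dx":-2,"dy":-1,"dz":6,"turn":0},{"jaw":1,"dx":-2,"dy":-1,"dz":14,"turn":0},{"jaw":1,"dx":-2,"dy":-1,"dz":18,"turn":0},{"jaw":1,"dx":-2,"dy":-1,"dz":22,"turn":0},{"jaw":1,"dx":-2,"dy":-1,"dz":22,"turn":0}]'

```text
time: 34.77
tool_pos: [0.4511, -0.3543, 0.043]
tool_rot: [0.001, 0.783, 0.623, 0.0]
contact_force: [-1.3, -3.6, 5.2]
gripper_width: 0.576
grasp_force: 66.3
```

```bash
cat > bt.py <<'E'
from h import *
p,R,s=tool(); f=grab_frame('wrist'); print(p.round(4),s["time"],s["contact_force"].round(1))
d=spotter.outline_of(f,'plate')[0]; B=Rz(1.345).T
print("tcp bed",(B@(p-[.4615,-.312,0])*1000).round(1), d["extent"])
a=cv2.approxPolyDP(max(cv2.findContours(d["region"].astype(np.uint8),0,2)[0],key=cv2.contourArea),3,True)[:,0]
for q in a: print(q,'bed frame @z40',(B@(ray(f,q,.04)-[.4615,-.312,0])*1000).round(1)[:2])
for d in spotter.outline_of(f,'bed')[:1]:
    r=d["region"]; a=cv2.approxPolyDP(max(cv2.findContours(r.astype(np.uint8),0,2)[0],key=cv2.contourArea),3,True)[:,0]
    for q in a: print("bed",q,'bed frame @z8',(B@(ray(f,q,.008)-[.4615,-.312,0])*1000).round(1)[:2])
E
python3 bt.py
```

```text
[ 0.4511 -0.3543  0.043 ] 34.7667 [-1.3 -3.6  5.2]
tcp bed [-43.5   0.6  43. ] [254.9, 36.1, 383.6, 309.6]
[257  37] bed frame @z40 [55.  24.4]
[260 307] bed frame @z40 [-66.6  30. ]
[378 309] bed frame @z40 [-67.9 -29.2]
[380  37] bed frame @z40 [ 55.  -23.5]
bed [163  11] bed frame @z8 [73.9 74.6]
bed [199 282] bed frame @z8 [-72.   73.8]
bed [212 281] bed frame @z8 [-71.3  65.8]
bed [257 235] bed frame @z8 [-41.1  36.5]
bed [254  40] bed frame @z8 [61.4 32. ]
bed [258  36] bed frame @z8 [63.1 29.9]
bed [381  37] bed frame @z8 [ 62.7 -30.1]
bed [380 233] bed frame @z8 [-40.1 -35.2]
bed [387 244] bed frame @z8 [-47.  -39.7]
bed [400 249] bed frame @z8 [-50.3 -47.6]
bed [409 266] bed frame @z8 [-61.5 -53.9]
bed [421 272] bed frame @z8 [-65.5 -61.5]
bed [427 281] bed frame @z8 [-71.7 -65.8]
bed [444 282] bed frame @z8 [-72.4 -76.3]
bed [454 276] bed frame @z8 [-68.3 -81.9]
bed [494 281] bed frame @z8 [ -71.8 -106.9]
bed [506 225] bed frame @z8 [ -35.2 -108. ]
bed [514 232] bed frame @z8 [ -39.6 -113.4]
bed [529 233] bed frame @z8 [ -40.3 -122.3]
bed [535 225] bed frame @z8 [ -35.3 -124.8]
bed [562 225] bed frame @z8 [ -35.3 -140.5]
bed [570 218] bed frame @z8 [ -31.  -144.2]
bed [639 245] bed frame @z8 [ -48.  -189.1]
bed [639 175] bed frame @z8 [  -6.  -176.6]
bed [548 161] bed frame @z8 [   1.9 -124.6]
bed [549 154] bed frame @z8 [   5.7 -124.3]
bed [581 153] bed frame @z8 [   6.2 -141.6]
bed [585 137] bed frame @z8 [  14.7 -141.6]
bed [554 132] bed frame @z8 [  17.3 -124.5]
bed [553 122] bed frame @z8 [  22.4 -122.9]
bed [530 122] bed frame @z8 [  22.5 -110.7]
bed [526 130] bed frame @z8 [  18.4 -109.4]
bed [522 128] bed frame @z8 [  19.4 -107.1]
bed [541   8] bed frame @z8 [  75.1 -105.8]
bed [227   7] bed frame @z8 [75.5 43.9]
```

Call:
apply_moves --series '[{"jaw":1,"dx":0,"dy":0,"dz":3,"turn":0},{"jaw":1,"dx":0,"dy":0,"dz":6,"turn":0},{"jaw":1,"dx":0,"dy":0,"dz":8,"turn":0},{"jaw":1,"dx":0,"dy":0,"dz":8,"turn":0}]'

```text
time: 35.25
tool_pos: [0.4507, -0.3532, 0.0344]
tool_rot: [0.0, 0.782, 0.623, 0.0]
contact_force: [-1.3, -5.3, 4.6]
gripper_width: 0.575
grasp_force: 67.8
```

```bash
sed -i '/outline_of(f,.bed.)/,$d' bt.py; python3 bt.py
```

```text
[ 0.4507 -0.3532  0.0344] 35.25 [-1.3 -5.3  4.6]
tcp bed [-42.5   1.3  34.4] [254.0, 26.7, 387.6, 309.3]
[385  28] bed frame @z40 [ 56.8 -22.7]
[252  31] bed frame @z40 [55.8 25.2]
[257 256] bed frame @z40 [-33.2  28.5]
[262 310] bed frame @z40 [-60.9  27.8]
[379 308] bed frame @z40 [-59.9 -26.9]
[387  77] bed frame @z40 [ 40.4 -24.5]
```

Call:
apply_moves --series '[{"jaw":1,"dx":-1,"dy":1,"dz":1,"turn":0},{"jaw":1,"dx":-1,"dy":1,"dz":1,"turn":0},{"jaw":0.35,"dx":-1,"dy":1,"dz":1,"turn":0},{"jaw":0.2,"dx":-1,"dy":1,"dz":1,"turn":0},{"jaw":0.2,"dx":-1,"dy":1,"dz":1,"turn":0}]'

```text
time: 35.77
tool_pos: [0.4507, -0.353, 0.0321]
tool_rot: [-0.001, 0.782, 0.623, -0.0]
contact_force: [0.9, -0.4, -0.2]
gripper_width: 0.802
grasp_force: 0.0
```

Call:
apply_moves --series '[{"jaw":0.2,"dx":0,"dy":0,"dz":-30,"turn":0},{"jaw":0.2,"dx":0,"dy":0,"dz":-70,"turn":0},{"jaw":0.2,"dx":-20,"dy":0,"dz":-105,"turn":0},{"jaw":0.2,"dx":-35,"dy":0,"dz":-105,"turn":0},{"jaw":0.2,"dx":-35,"dy":0,"dz":-105,"turn":0}]'

```text
time: 36.18
tool_pos: [0.4443, -0.3915, 0.1417]
tool_rot: [0.004, 0.783, 0.622, -0.0]
contact_force: [0.4, -0.7, -0.9]
gripper_width: 0.799
grasp_force: 0.0
```

```bash
python3 bt.py; python3 - <<'E'
from h import *
f=grab_frame("wrist"); r=spotter.outline_of(f,"plate")[0]["region"]
x,i=fit([(f,r)],PLATE,[.4615,-.312,1.345],.035); print("plate fit",x.round(4),round(i,3),"bed frame",(Rz(-1.345)@(np.r_[x[:2],0]-[.4615,-.312,0])*1000).round(1))
# rivets dark spots
g=cv2.cvtColor(f["pixels"],cv2.COLOR_RGB2GRAY); m=((g<110)&cv2.erode(cv2.morphologyEx(r.astype(np.uint8),cv2.MORPH_CLOSE,np.ones((25,25))),np.ones((7,7))).astype(bool)).astype(np.uint8)
n,_,st,ce=cv2.connectedComponentsWithStats(m)
print([( st[k,4],(Rz(-1.345)@(ray(f,ce[k],.042)-[.4615,-.312,0])*1000).round(1)[:2].tolist()) for k in range(1,n) if st[k,4]>15])
for nm in("wrist","side","scene"):
    ff=f if nm=="wrist" else grab_frame(nm)
    for d in spotter.outline_of(ff,"clamp")[:1]:
        a=cv2.approxPolyDP(max(cv2.findContours(d["region"].astype(np.uint8),0,2)[0],key=cv2.contourArea),2,True)[:,0]; print(nm,round(d["conf"],2),a.tolist())
    H=np.array([.4615,-.312,0])+Rz(1.345-np.pi)@[0,.085,.053]
    for t in(1.3,1.57,1.8):
        print(nm,t,proj(ff,np.array([H,H+Rz(1.345-np.pi)@(np.array([0,-np.cos(t),np.sin(t)])*.151)])).round().tolist())
E
```

```text
[ 0.4443 -0.3915  0.1417] 36.1833 [ 0.4 -0.7 -0.9]
tcp bed [-81.3  -1.  141.7] [278.4, 11.5, 352.3, 172.8]
[281  13] bed frame @z40 [55.2 23.8]
[285 170] bed frame @z40 [-52.6  24.7]
[347 169] bed frame @z40 [-51.9 -23.6]
[350  14] bed frame @z40 [ 54.6 -23.1]
plate fit [ 0.4612 -0.3114  1.3539] 0.957 bed frame [0.5 0.5 0. ]
[(np.int32(74), [23.2, 15.4]), (np.int32(72), [23.2, -12.7]), (np.int32(51), [-26.2, 15.4]), (np.int32(53), [-26.2, -12.9])]
wrist 0.66 [[639, 32], [612, 41], [605, 51], [525, 70], [511, 70], [501, 75], [434, 90], [430, 112], [593, 108], [596, 113], [610, 118], [639, 117]]
wrist 1.3 [[446.0, 103.0], [552.0, 65.0]]
wrist 1.57 [[446.0, 103.0], [804.0, 59.0]]
wrist 1.8 [[446.0, 103.0], [952.0, 63.0]]
side 0.61 [[456, 273], [451, 277], [447, 287], [454, 285]]
side 1.3 [[450.0, 284.0], [446.0, 225.0]]
side 1.57 [[450.0, 284.0], [466.0, 217.0]]
side 1.8 [[450.0, 284.0], [481.0, 215.0]]
scene 0.62 [[254, 100], [257, 124], [262, 135], [261, 117]]
scene 1.3 [[261.0, 137.0], [267.0, 101.0]]
scene 1.57 [[261.0, 137.0], [256.0, 101.0]]
scene 1.8 [[261.0, 137.0], [246.0, 104.0]]
```

The plate lies centred within about 0.5 mm. All four rivet heads show on top, at about ±25 and ±14 mm. Next is the clamp: I close the jaws, go over and behind the upright arm, and push it down.

Call:
apply_moves --series '[{"jaw":0.2,"dx":0,"dy":0,"dz":-40,"turn":0},{"jaw":0.5,"dx":0,"dy":0,"dz":-80,"turn":0},{"jaw":1,"dx":0,"dy":0,"dz":-110,"turn":0},{"jaw":1,"dx":0,"dy":40,"dz":-110,"turn":0},{"jaw":1,"dx":0,"dy":80,"dz":-110,"turn":0}]'

```text
time: 37.05
tool_pos: [0.5227, -0.4074, 0.2536]
tool_rot: [0.004, 0.783, 0.622, 0.0]
contact_force: [-0.5, -0.3, -0.4]
gripper_width: 0.237
grasp_force: 0.0
```

Call:
apply_moves --series '[{"jaw":1,"dx":0,"dy":40,"dz":0,"turn":0},{"jaw":1,"dx":20,"dy":65,"dz":0,"turn":0},{"jaw":1,"dx":50,"dy":65,"dz":0,"turn":0},{"jaw":1,"dx":79,"dy":65,"dz":0,"turn":0},{"jaw":1,"dx":79,"dy":65,"dz":0,"turn":0}]'

```text
time: 37.47
tool_pos: [0.6042, -0.3389, 0.2474]
tool_rot: [-0.001, 0.781, 0.625, 0.001]
contact_force: [0.2, -0.0, -0.6]
gripper_width: -0.004
grasp_force: 0.0
```

```bash
cat > cl.py <<'E'
from h import *
B=Rz(np.pi-1.345)
p,R,s=tool(); print("TCP bed",(B@(p-[.4615,-.312,0])*1000).round(1),s["time"],"F",s["contact_force"].round(1),s["gripper_width"])
b0=np.array([.4615,-.312,0]); A=Rz(1.345-np.pi)
def arm(t): 
    H=np.array([0,.085,.053]); u=np.array([0,-np.cos(t),np.sin(t)]); n=np.array([0,np.sin(t),np.cos(t)]); ex=np.array([1,0,0])
    f=lambda r,hw,ht:[H+r*u+i*hw*ex+j*ht*n for i in(-1,1) for j in(-1,1)]
    P1=np.array(f(.0,.008,.006)+f(.117,.008,.006)); P2=np.array(f(.117,.011,.007)+f(.151,.011,.007)); return [P1@A.T+b0,P2@A.T+b0]
for n in("side","scene"):
    f=grab_frame(n)
    for d in spotter.outline_of(f,"clamp")[:1]:
        r=d["region"].astype(float); g=np.where((f["pixels"].max(2)<60)&~d["region"],.3,1)
        c=[]
        for t in np.arange(-.1,2,.05):
            m=mask(f,arm(t),np.eye(3),np.zeros(3)); c.append((1-(m*r).sum()/((np.maximum(m,r)*g).sum()),t))
        print(n,round(d["conf"],2),"clamp angle",np.round(min(c),2),d["extent"])
E
python3 cl.py
```

```text
TCP bed [ -5.7 145.1 247.4] 37.4667 F [ 0.2 -0.  -0.6] -0.003592852496576553
side 0.97 clamp angle [0.23 1.6 ] [445.4, 219.3, 475.2, 287.5]
scene 0.72 clamp angle [0.4 1.6] [253.9, 99.5, 264.1, 137.4]
```

Call:
apply_moves --series '[{"jaw":1,"dx":0,"dy":0,"dz":25,"turn":0},{"jaw":1,"dx":0,"dy":0,"dz":50,"turn":0},{"jaw":1,"dx":0,"dy":0,"dz":58,"turn":0},{"jaw":1,"dx":0,"dy":0,"dz":58,"turn":0}]'

```text
time: 38.0
tool_pos: [0.6003, -0.3436, 0.1864]
tool_rot: [-0.003, 0.783, 0.622, -0.001]
contact_force: [0.7, 1.1, -0.1]
gripper_width: -0.001
grasp_force: 0.0
```

```bash
python3 cl.py
```

```text
TCP bed [ -0.2 142.3 186.4] 38.0 F [ 0.7  1.1 -0.1] -0.0009566499679434955
side 0.88 clamp angle [0.21 1.6 ] [444.5, 219.4, 474.4, 290.2]
scene 0.55 clamp angle [0.45 1.6 ] [251.6, 101.7, 262.5, 135.2]
```

Call:
apply_moves --series '[{"jaw":1,"dx":0,"dy":-15,"dz":0,"turn":0},{"jaw":1,"dx":0,"dy":-30,"dz":0,"turn":0},{"jaw":1,"dx":0,"dy":-42,"dz":0,"turn":0},{"jaw":1,"dx":0,"dy":-54,"dz":0,"turn":0},{"jaw":1,"dx":0,"dy":-66,"dz":0,"turn":0}]'

```text
time: 38.62
tool_pos: [0.539, -0.3296, 0.1928]
tool_rot: [0.003, 0.782, 0.623, 0.001]
contact_force: [2.1, 0.2, -1.5]
gripper_width: 0.001
grasp_force: 1.2
```

Call:
apply_moves --series '[{"jaw":1,"dx":0,"dy":-10,"dz":3,"turn":0},{"jaw":1,"dx":0,"dy":-20,"dz":6,"turn":0},{"jaw":1,"dx":0,"dy":-29,"dz":10,"turn":0},{"jaw":1,"dx":0,"dy":-38,"dz":14,"turn":0}]'

```text
time: 38.95
tool_pos: [0.5018, -0.3213, 0.1788]
tool_rot: [0.003, 0.782, 0.623, 0.001]
contact_force: [1.0, -0.8, 2.6]
gripper_width: -0.001
grasp_force: 1.1
```

```bash
python3 cl.py
```

```text
TCP bed [1.000e-01 4.130e+01 1.788e+02] 38.95 F [ 1.  -0.8  2.6] -0.0014474502950704308
side 0.81 clamp angle [0.24 1.05] [423.9, 237.4, 455.5, 289.0]
scene 0.62 clamp angle [ 1.  -0.1] [305.1, 154.2, 330.0, 169.3]
```

Call:
apply_moves --series '[{"jaw":1,"dx":0,"dy":-8,"dz":5,"turn":0},{"jaw":1,"dx":0,"dy":-16,"dz":10,"turn":0},{"jaw":1,"dx":0,"dy":-24,"dz":16,"turn":0},{"jaw":1,"dx":0,"dy":-31,"dz":23,"turn":0},{"jaw":1,"dx":0,"dy":-37,"dz":30,"turn":0}]'

```text
time: 39.57
tool_pos: [0.4638, -0.3118, 0.1453]
tool_rot: [-0.0, 0.782, 0.623, -0.0]
contact_force: [0.0, -0.1, 1.5]
gripper_width: 0.002
grasp_force: 0.9
```

Call:
apply_moves --series '[{"jaw":1,"dx":0,"dy":-5,"dz":8,"turn":0},{"jaw":1,"dx":0,"dy":-9,"dz":16,"turn":0},{"jaw":1,"dx":0,"dy":-13,"dz":24,"turn":0},{"jaw":1,"dx":0,"dy":-16,"dz":32,"turn":0},{"jaw":1,"dx":0,"dy":-19,"dz":40,"turn":0}]'

```text
time: 39.98
tool_pos: [0.4459, -0.3076, 0.1052]
tool_rot: [-0.0, 0.782, 0.623, -0.0]
contact_force: [0.5, -0.0, 0.9]
gripper_width: 0.002
grasp_force: 0.7
```

```bash
python3 cl.py
```

```text
TCP bed [ -0.8 -16.2 105.2] 39.9833 F [ 0.5 -0.   0.9] 0.0015898327599939313
side 0.56 clamp angle [0.25 0.25] [381.6, 280.5, 455.6, 301.7]
scene 0.58 clamp angle [0.63 0.25] [260.7, 120.4, 297.6, 134.1]
```

Call:
apply_moves --series '[{"jaw":1,"dx":0,"dy":-2,"dz":7,"turn":0},{"jaw":1,"dx":0,"dy":-3,"dz":13,"turn":0},{"jaw":1,"dx":0,"dy":-4,"dz":18,"turn":0},{"jaw":1,"dx":0,"dy":-4,"dz":23,"turn":0},{"jaw":1,"dx":0,"dy":-4,"dz":24,"turn":0}]'

```text
time: 40.6
tool_pos: [0.442, -0.3066, 0.0811]
tool_rot: [-0.001, 0.782, 0.623, -0.0]
contact_force: [0.7, 0.1, 1.0]
gripper_width: 0.001
grasp_force: 0.6
```

Call:
apply_moves --series '[{"jaw":1,"dx":0,"dy":0,"dz":1,"turn":0},{"jaw":1,"dx":0,"dy":0,"dz":2,"turn":0},{"jaw":1,"dx":0,"dy":0,"dz":2,"turn":0}]'

```text
time: 40.85
tool_pos: [0.4425, -0.3068, 0.08]
tool_rot: [-0.0, 0.782, 0.623, 0.0]
contact_force: [0.4, -2.0, -1.1]
gripper_width: -0.003
grasp_force: 0.0
```

Call:
apply_moves --series '[{"jaw":1,"dx":0,"dy":0,"dz":1,"turn":0},{"jaw":1,"dx":0,"dy":0,"dz":2,"turn":0},{"jaw":1,"dx":0,"dy":0,"dz":2,"turn":0}]'

```text
time: 41.1
tool_pos: [0.4426, -0.307, 0.0783]
tool_rot: [0.0, 0.782, 0.623, 0.0]
contact_force: [-0.8, 0.5, -0.0]
gripper_width: -0.002
grasp_force: 0.0
```

Call:
apply_moves --series '[{"jaw":1,"dx":0,"dy":0,"dz":1,"turn":0},{"jaw":1,"dx":0,"dy":0,"dz":1,"turn":0}]'

```text
time: 41.27
tool_pos: [0.4427, -0.307, 0.078]
tool_rot: [-0.0, 0.782, 0.623, 0.0]
contact_force: [-1.6, 2.4, 4.9]
gripper_width: 0.003
grasp_force: 2.3
```

Call:
apply_moves --series '[{"jaw":1,"dx":0,"dy":0,"dz":1,"turn":0},{"jaw":1,"dx":0,"dy":0,"dz":2,"turn":0},{"jaw":1,"dx":0,"dy":0,"dz":2,"turn":0}]'

```text
time: 41.52
tool_pos: [0.4428, -0.3071, 0.0779]
tool_rot: [-0.001, 0.782, 0.623, -0.0]
contact_force: [-7.0, 5.1, 15.7]
gripper_width: -0.001
grasp_force: 7.8
```

```bash
python3 cl.py
```

```text
TCP bed [ -0.6 -19.3  77.9] 41.5167 F [-7.   5.1 15.7] -0.001248953126137579
side 0.58 clamp angle [0.23 0.  ] [379.3, 281.8, 457.8, 317.8]
scene 0.47 clamp angle [0.29 0.05] [260.7, 127.5, 298.0, 137.4]
```

The arm has bottomed out: the force rose to 15.7 N without any further travel, and the fitted angle is about 0. I'll back off, step aside and check.

Call:
apply_moves --series '[{"jaw":1,"dx":0,"dy":0,"dz":-5,"turn":0},{"jaw":1,"dx":0,"dy":0,"dz":-35,"turn":0},{"jaw":1,"dx":0,"dy":0,"dz":-75,"turn":0},{"jaw":1,"dx":-40,"dy":0,"dz":-100,"turn":0},{"jaw":1,"dx":-80,"dy":0,"dz":-100,"turn":0}]'

```text
time: 42.13
tool_pos: [0.4281, -0.3835, 0.1818]
tool_rot: [0.005, 0.781, 0.625, 0.001]
contact_force: [1.1, -1.1, 1.6]
gripper_width: 0.002
grasp_force: 0.0
```

Call:
apply_moves --series '[{"jaw":1,"dx":-30,"dy":0,"dz":-20,"turn":0},{"jaw":1,"dx":-30,"dy":0,"dz":-20,"turn":0},{"jaw":1,"dx":-30,"dy":0,"dz":-20,"turn":0}]'

```text
time: 42.38
tool_pos: [0.4187, -0.413, 0.1965]
tool_rot: [0.001, 0.783, 0.622, 0.0]
contact_force: [0.7, -0.2, -0.8]
gripper_width: -0.001
grasp_force: 0.0
```

```bash
python3 cl.py; python3 - <<'E'
from h import *
f=grab_frame("wrist")
for d in spotter.outline_of(f,"plate")[:2]:
    r=d["region"]; a=cv2.convexHull(np.argwhere(r)[:,::-1].astype(np.int32)); R=cv2.approxPolyDP(a,3,True)[:,0]
    print(round(d["conf"],2),[(Rz(-1.345)@(ray(f,q,.04)-[.4615,-.312,0])*1000).round(1)[:2].tolist() for q in R])
E
```

```text
TCP bed [108.  -19.1 196.5] 42.3833 F [ 0.7 -0.2 -0.8] -0.0011279330820808558
side 0.77 clamp angle [0.22 0.  ] [379.2, 283.4, 451.7, 316.6]
scene 0.75 clamp angle [ 0.78 -0.05] [254.1, 127.0, 304.9, 159.8]
0.56 [[56.1, -21.4], [39.8, -24.7], [-53.2, -24.6], [-53.3, 23.0], [53.9, 25.2]]
```

The clamp is at about 0 rad, the plate is still centred, and the robot is clear. I'm handing the job in.

```bash
python3 -c "
from plant import ticket
print(ticket.job_done())"
```

```text
the job is handed in; nothing more can be done
None
```

I turned the plate over and laid it rivet heads up on the pad, centred to about 1 mm, swung the clamp fully down onto it, and handed the job in at about 42 s; no verdict came back.

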